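# Index the inspection table and hold the loupe over the bearing

## Task

First turn the small indexing table a quarter turn clockwise, seen from above, by its black knob until it settles in its next detent with the ball bearing beside the post, and let go of the knob. Then pick up the loupe by its handle and finish still holding it in the gripper, motionless and level, with its lens centred over that ball bearing at the height shown by the pointer on the post, touching nothing else. Do not shift the pointer or the piston that stands behind the loupe.

Things in the scene. Friction and masses are not known exactly. Their poses are not given: they have to be found in the camera images.
- stand: fixed grey foot of the indexing stand, left of the bench grinder; origin on the bench, on the table's vertical axis; x points to the upright steel post (12 mm thick, 200 mm high, 132 mm from the axis). Its steel table, a disc 172 mm across with its top 38 mm above the bench, carries a ball bearing and a hexagon nut, both fixed to it, and a black knob
- turntable (a joint): angle of the table, rad, growing clockwise seen from above; 0 = first detent (bearing on the stand's +y side, nut beside the post), 1.571 = next detent (bearing beside the post). Stops at -0.06 and 1.64. A sprung ball on the rim centres it once within about 0.1 of a detent; between them it stays where left. Leaving or entering a detent takes about 4 N at the knob, else 1 N
- knob_grip (a point): middle of the black crank knob standing on the table 70 mm from the turning axis, at a right angle to the bearing (at joint value 0 on the stand's -x side, at 1.571 on its +y side); round, 18 mm in diameter, 28 mm tall, from 48 to 76 mm above the bench, on a 9 mm stem; it does not spin on the stem; this point is 62 mm above the bench
- bearing_top (a point): centre of the upper face of the ball bearing that sits on the table, 48 mm from the turning axis; bearing 52 mm across and 15 mm high, its upper face 53 mm above the bench; it turns with the table
- focal_mark (a point): tip of the small pointer on the post, pointing level to the table's axis; marks the height for the middle of the lens (lens_centre), 110 to 150 mm above the bench, different each time. The tip is 96 mm from the axis, 15 mm clear of the ring of a lens centred over the bearing. It slides on the post (friction 8 N) but must not be shifted
- loupe: hand lens lying flat on the bench right of the grinder: lens in a steel ring 66 mm across, 14 mm high, and a straight flat-sided black handle 16 mm wide, 22 mm high. Origin at the centre of the ring's underside; z is the lens axis (up when level); the handle runs along -x from x = -42 to -142 mm, bottom level with the ring's. About 0.16 kg, centre of mass near x = -75 mm
- lens_centre (a point): centre of the loupe's lens, 7 mm above the underside of its ring. Between loupe and stand lies the bench grinder, about 0.28 m high: carry the loupe well above it
- piston: loose piston standing upside down, 67 mm across, 58 mm high, behind the loupe; origin at the centre of its underside; leave it alone

How it is judged (in metres and radians):
On the way, in this order (a step that is already met when the one before it is completed fails the run):
1. the table is turned a quarter turn into its next detent and the knob is let go, the loupe still lying on the bench (value of joint turntable between 1.471 and 1.671 rad and contact force between the fingers and stand below 0.2 N and height (world z) of loupe below 0.02 m), for 0.2 s.
2. the loupe is lifted off the bench in the gripper (height (world z) of loupe above 0.05 m and contact force between the fingers and loupe above 1 N), for 0.2 s.
At the end, for the whole second after the job is handed in: Table in its second detent (1.571 rad within 0.1); loupe held still in the gripper, level and upright within 0.12 rad, lens centre within 12 mm of the bearing's centre in plan and within 8 mm of the pointer's height; neither loupe nor robot touches the stand, its table or its pointer (value of joint turntable between 1.471 and 1.671 rad and horizontal distance between lens_centre and bearing_top below 0.012 m and z of lens_centre in the frame of focal_mark between -0.008 and 0.008 m and angle between loupe's own z axis and vertical below 0.12 rad and linear speed of loupe below 0.02 m/s and angular speed of loupe below 0.15 rad/s and contact force between the fingers and loupe above 1 N and contact force between each of loupe, the arm, the fingers and stand below 0.2 N); the arm keeps its last pose, push and grip.
It fails at once if the pointer is shifted by more than 4 mm (distance of focal_mark from where it was at the start of the episode above 0.004 m).
It fails at once if the piston is moved by more than 20 mm (distance of piston from where it was at the start of the episode above 0.02 m).
It also fails if it takes over 70 s, if anything falls off the work surface, if the arm or the gripper's body presses on something with over 40 N, if the wrist force passes 120 N, or if a joint passes its speed limit or range.

## Robot

A 7-joint arm with a two-finger parallel gripper is mounted at the origin on a cart in front of the work surface, level with it; the furniture and walls round the work are solid. World frame = base frame: x ahead of the robot, y to its left, z up, the work surface at z = 0. Lengths are in m, angles in degrees, forces in N, time in s.
With the tool pointing down it reaches from about 0.4 to 0.85 m from the base axis. Payload 4.5 kg.
Tool frame: the origin (TCP) lies midway between the tips of the shut fingers; the grasp point (between the pads) lies 19 mm behind it; x points along the fingers, y is the direction in which the jaws open and shut, and the axes are right-handed (so a half turn about x gives the same grasp; the last joint's range is limited). The gripper opens to 85 mm and grips with 20 to 120 N. Pads are 22 mm wide; open, the fingers measure 114 mm over their backs; the gripper's body (76 mm by 85 mm) begins 54 mm behind the grasp point. The pads swing forward as they close: fully open they stand 13 mm farther back than shut.
Start: joints at [-63.151, 39.483, -11.15, 89.685, 9.013, 51.709, -12.324], TCP at [0.263, 0.567, 0.231] pointing down, gripper open.
Joint ranges: [-172.22, 172.22], [-26.19, 119.32], [-84.43, 86.54], [7.71, 146.69], [-57.33, 237.33], [2.42, 119.75], [-152.13, 152.13]. Speed limits (degrees/s): [147.25, 147.25, 180, 180, 180, 180, 180].

## Interface

Orientations are given as [roll, pitch, yaw] about the fixed x, y, z axes, in that order (R = Rz(yaw) Ry(pitch) Rx(roll)).
In Python, from cell import telemetry, imaging, env, models gives the robot as it stands. The module is installed in compiled form; this text tells all that it offers.
- The arm moves only by the tool apply_moves, never from a script. Its argument "deltas" is a list of rows, each a list of 3 entries, a list of its own where there are three numbers: the shift along the tool's x, y, z normalised to -1 to 1, where 1 is 300 mm, then the turn, a rotation vector about the tool's x, y, z normalised to -1 to 1, where 1 is 180 degrees, then the closure, from 0 (fully open) to 1 (shut). A call has exactly 10 rows; each row shifts and turns the commanded pose from where the row before left it, along the tool's axes as they then stand; what a row does not reach is not made up. A row lasts 1/10 s, in which the tool goes at most 50 mm and 8.59 degrees, less where a joint would pass 70% of its speed; a pose out of reach is approached as far as the arm can. A call with a number of a shift or a turn outside -1 to 1 is refused whole. A call with a gripper value outside its range is refused whole. The fingers move at their own pace and stop on an object; "squeeze" is the grip in N (left out, the last holds). Time passes only in rows, so rows that do not move let the fingers close, or fill a call up. It gives the time, the measured TCP pose, the force and the opening at its end, in the units of the state.
- telemetry.get_obs(): the state, without advancing time (a new reading comes with each control period).
- imaging.camera(name): name is "side" or "top" or "wrist"; returns a dict with "pixels" (400x640x3 uint8, blue, green, red), "vertical_fov" (degrees; the focal length in pixels is half the picture's height over the tangent of half this angle, whatever the lens; pixels are square), "cx", "cy" (the principal point, pixels), "position" and "rotation" of the camera in the world; the wrist camera has in their place "T_tool_cam" (4x4, takes a point from camera to tool coordinates, whose origin is the TCP and whose axes are the tool frame's). Camera axes: x right, y down, z forward; pixel columns grow to the right and rows downward; lengths in m; the calibration is good to about 2 mm. The wrist camera is an equidistant fisheye: a pixel r from the principal point sees the ray r / f radians off the axis. A picture is of the moment at which its call begins: read the wrist's pose just before it. There is no depth.
- env.hand_in(): hands the job in, once; it reports no verdict.
Trained networks look in a picture, given as the dict that the camera call returned (one of the last four; its "shot" number tells which), for a name from the list of things; names that differ only in an ending like _2 or _b are one class to them, and where a whole thing is asked for, a point or a joint stands for the part that bears it (a point fixed in the world has none). Each returns a list of dicts, best first, with "confidence" (0 to 1); they miss things now and then, are a little off and sometimes report something else, mostly with a low value. They report only what shows in the picture. A call takes as long as a camera call.
- models.boxes_of(target, picture): "rect" ([left, top, right, bottom] in pixels, round what is visible of it).
- models.masks_of(target, picture): "pixels" (400x640 bool, what is visible of it) and "rect" ([left, top, right, bottom] in pixels, round what is visible of it).
The state is a dict: "time_s": time; "qpos": joint angles; "joint_vel": joint speeds; "joint_torque": joint torques, N m; "tool_pos": TCP position; "eef_rot": TCP orientation; "wrist_force": force on the tool from outside, world axes, zero at the start; "ft_torque": the same for the moment, N m; "width": opening from 0.0 (shut) to 1.0 (fully open).
Only numpy, scipy, OpenCV 4.12 (cv2) and the standard library are available. Lean on these libraries where they do the work, as an engineer would, in place of code of your own. Each camera call takes 0.05 s, during which the arm holds its last target.

## Working session

There is one attempt and no reset: what is moved stays moved. The work goes in short steps, Python scripts to look and compute and a tool call to move; the robot and the scene stay as the last step left them, time stands still between calls to the robot, and variables do not carry over. Pictures are saved under pics/ and viewed, and the job is handed in when it is done.

Besides the shell and the picture viewer there is one more tool, called after "Emit:" as a command line: name --argument value ..., lists and objects as JSON in quotes. apply_moves: Moves the arm, as the interface text tells. Its arguments: {"type":"object","properties":{"deltas":{"type":"array"},"squeeze":{"type":"number"}},"required":["deltas"]}

```bash
mkdir -p pics; python3 - <<'E'
from cell import telemetry, imaging, env, models
import cv2,json
o=telemetry.get_obs(); print(o)
for n in ["side","top","wrist"]:
    c=imaging.camera(n); cv2.imwrite(f"pics/{n}0.png",c["pixels"])
    print(n,{k:v for k,v in c.items() if k!="pixels"})
E
```

```text
{'time_s': 0.0, 'qpos': array([-63.15107945,  39.53495153, -11.14464515,  89.74628284,
         9.01279806,  51.70834924, -12.32276501]), 'joint_vel': array([-0.02597733, -0.01023608,  0.06896509, -0.01087282,  0.0536955 ,
       -0.00239757, -0.02438314]), 'joint_torque': array([-9.67314409e-04, -5.39612639e+01, -1.26690768e+00, -1.58542693e+01,
        9.06713423e-03,  9.49745066e-03,  5.66657334e-06]), 'tool_pos': array([0.26303968, 0.56622582, 0.23045814]), 'eef_rot': array([ -85.84668838,   89.89231736, -110.75248478]), 'wrist_force': array([-0.87716981, -0.04502831,  0.52839444]), 'ft_torque': array([ 0.05819552, -0.02543104,  0.00431166]), 'width': 1.0001876612313816}
side {'vertical_fov': 43.97529341693001, 'cx': 327.0482404598506, 'cy': 205.7848911907501, 'position': array([-0.46284756, -0.24652474,  1.18282082]), 'rotation': array([-137.08595017,   -0.94044921,  -75.02153349]), 'shot': 1}
top {'vertical_fov': 42.75144559114195, 'cx': 317.09875103623625, 'cy': 197.09082576748858, 'position': array([ 0.46806733, -0.01898329,  1.29806222]), 'rotation': array([-177.09685703,    0.69251662,  -88.9286839 ]), 'shot': 2}
wrist {'vertical_fov': 65.70646984690485, 'cx': 323.86137656455656, 'cy': 199.11890397343427, 'T_tool_cam': array([[ 1.24844002e-03, -2.85133163e-01,  9.58487100e-01,
        -1.42499149e-01],
       [ 9.99999178e-01,  6.37187892e-04, -1.11295770e-03,
         4.46506284e-04],
       [-2.93395226e-04,  9.58487701e-01,  2.85133724e-01,
        -7.35897590e-02],
       [ 0.00000000e+00,  0.00000000e+00,  0.00000000e+00,
         1.00000000e+00]]), 'shot': 3}
```

View pics/side0.png

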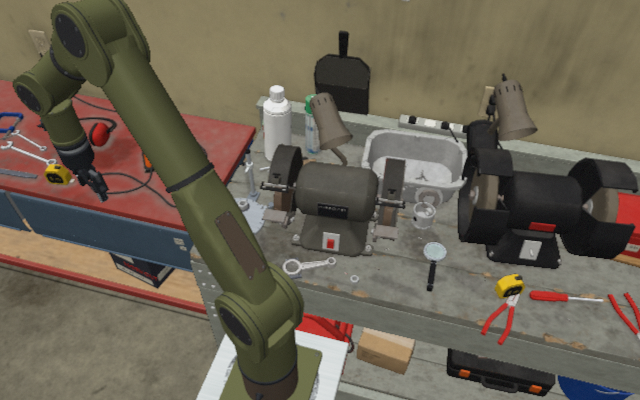

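View pics/top0.png

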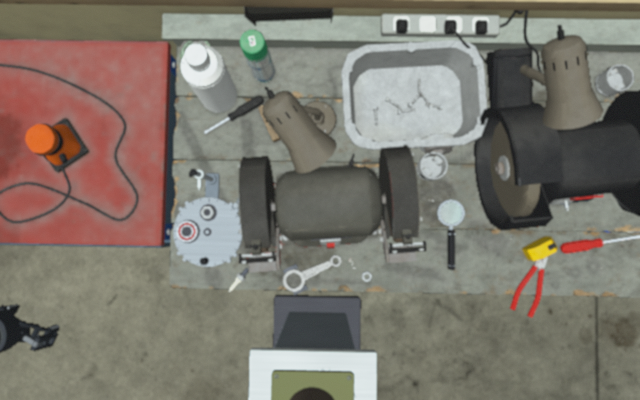

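View pics/wrist0.png

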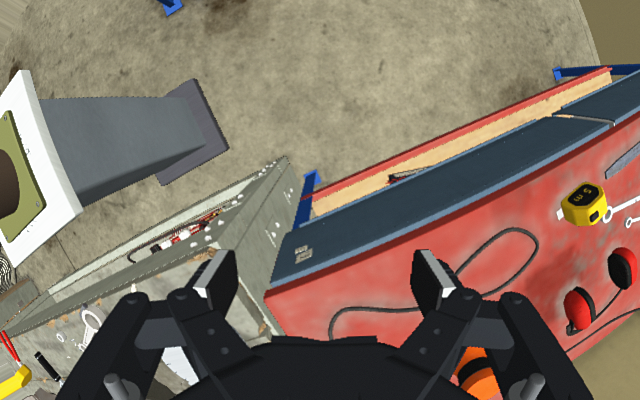

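```bash
cat > h.py <<'E'
import numpy as np, cv2
from scipy.spatial.transform import Rotation as Rn
def R(rpy): return Rn.from_euler('xyz',rpy,degrees=True).as_matrix()
def pose(c,obs=None):
    if 'position' in c: return R(c['rotation']),np.array(c['position'])
    T=c['T_tool_cam']; Rt=R(obs['eef_rot']); return Rt@T[:3,:3], Rt@T[:3,3]+obs['tool_pos']
def ray(c,u,v,obs=None):
    f=200/np.tan(np.radians(c['vertical_fov'])/2); Rc,p=pose(c,obs)
    x=(u-c['cx']);y=(v-c['cy'])
    if 'position' in c: d=np.array([x/f,y/f,1.])
    else:
        r=np.hypot(x,y)+1e-9; t=r/f; d=np.array([np.sin(t)*x/r,np.sin(t)*y/r,np.cos(t)])
    return p,Rc@d
def at_z(c,u,v,z,obs=None):
    p,d=ray(c,u,v,obs); return p+d*(z-p[2])/d[2]
def proj(c,X,obs=None):
    f=200/np.tan(np.radians(c['vertical_fov'])/2); Rc,p=pose(c,obs)
    q=Rc.T@(np.array(X)-p)
    if 'position' in c: return q[:2]/q[2]*f+[c['cx'],c['cy']]
    r=np.hypot(q[0],q[1]);t=np.arctan2(r,q[2]); return q[:2]/r*t*f+[c['cx'],c['cy']]
def tri(rays):
    A=np.zeros((3,3));b=np.zeros(3)
    for p,d in rays:
        d=d/np.linalg.norm(d);M=np.eye(3)-np.outer(d,d);A+=M;b+=M@p
    return np.linalg.solve(A,b)
def crop(im,x0,y0,x1,y1,s,name): cv2.imwrite(name,cv2.resize(im[y0:y1,x0:x1],None,fx=s,fy=s,interpolation=cv2.INTER_CUBIC))
E
python3 - <<'E'
from cell import telemetry, imaging, env, models
from h import *
for n in ["top","side"]:
    c=imaging.camera(n)
    for t in ["stand","knob_grip","bearing_top","focal_mark","loupe","lens_centre","piston"]:
        try:
            for b in models.masks_of(t,c)[:2]:
                ys,xs=np.nonzero(b["pixels"]); print(n,t,round(b["confidence"],2),b["rect"],xs.mean().round(1),ys.mean().round(1),at_z(c,xs.mean(),ys.mean(),0.03).round(3))
        except Exception as e: print(t,e)
    if n=="top": crop(c["pixels"],160,150,260,280,5,"pics/tz.png"); crop(c["pixels"],400,130,500,280,4,"pics/tl.png")
    else: crop(c["pixels"],210,130,330,250,5,"pics/sz.png")
E
```

```text
top stand 0.76 [172.6, 167.0, 240.3, 266.8] 207.9 226.2 [0.455 0.268 0.03 ]
top stand 0.32 [175.2, 194.5, 242.0, 268.6] 207.6 232.1 [0.44  0.268 0.03 ]
top knob_grip 0.6 [174.8, 199.0, 244.3, 264.4] 207.5 231.8 [0.441 0.268 0.03 ]
top bearing_top 0.92 [173.8, 197.7, 241.9, 267.9] 207.6 232.1 [0.44  0.268 0.03 ]
top bearing_top 0.55 [191.0, 171.7, 203.5, 187.4] 199.0 179.2 [0.571 0.293 0.03 ]
top focal_mark 0.6 [197.8, 173.4, 203.4, 184.3] 200.7 178.6 [0.573 0.289 0.03 ]
top focal_mark 0.52 [170.7, 197.0, 242.4, 267.4] 207.3 232.1 [0.44  0.268 0.03 ]
top loupe 0.71 [437.4, 203.3, 465.3, 268.4] 451.2 225.6 [ 0.468 -0.335  0.03 ]
top lens_centre 0.8 [439.8, 201.9, 464.7, 271.7] 451.0 225.8 [ 0.467 -0.334  0.03 ]
top lens_centre 0.5 [197.7, 172.1, 202.4, 185.6] 200.0 180.7 [0.568 0.291 0.03 ]
top piston 0.82 [415.3, 154.9, 450.8, 177.5] 432.1 166.8 [ 0.613 -0.287  0.03 ]
side stand 0.57 [234.9, 149.4, 274.3, 232.2] 252.4 201.4 [0.531 0.246 0.03 ]
side knob_grip 0.98 [233.4, 196.9, 264.0, 233.2] 252.0 211.8 [0.488 0.232 0.03 ]
side bearing_top 0.72 [235.6, 195.7, 265.7, 232.1] 252.0 212.7 [0.485 0.23  0.03 ]
side focal_mark 0.5 [243.0, 162.2, 251.4, 170.3] 247.6 166.0 [0.683 0.322 0.03 ]
side loupe 0.6 [423.2, 242.9, 448.6, 290.3] 433.6 260.3 [ 0.454 -0.34   0.03 ]
side loupe 0.51 [237.2, 194.0, 265.4, 232.3] 252.5 213.0 [0.484 0.229 0.03 ]
side lens_centre 0.72 [423.8, 239.6, 446.9, 290.7] 434.1 258.3 [ 0.461 -0.341  0.03 ]
side piston 0.89 [411.2, 202.2, 433.5, 227.5] 423.2 214.9 [ 0.622 -0.288  0.03 ]
```

View pics/tz.png

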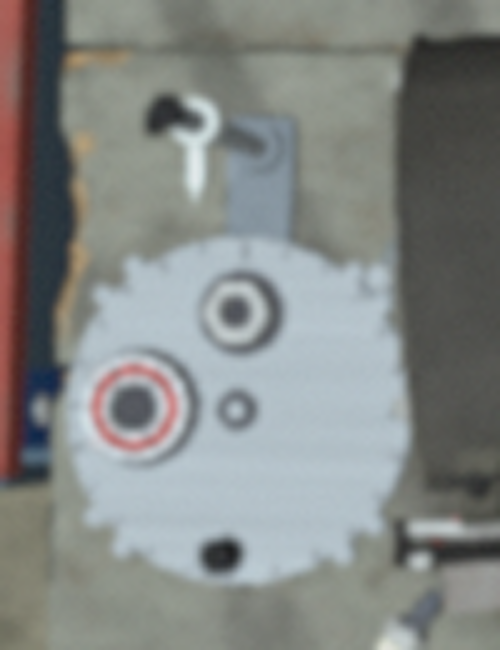

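View pics/tl.png

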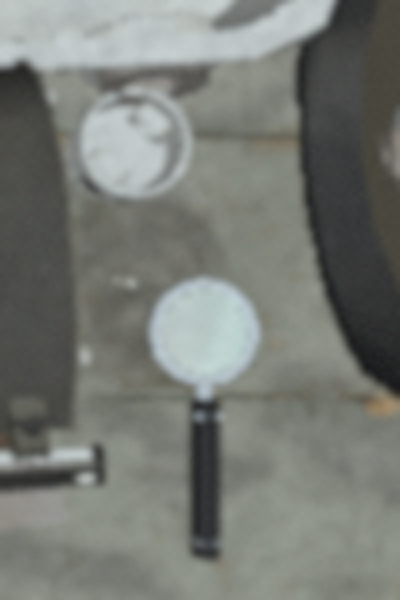

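View pics/sz.png

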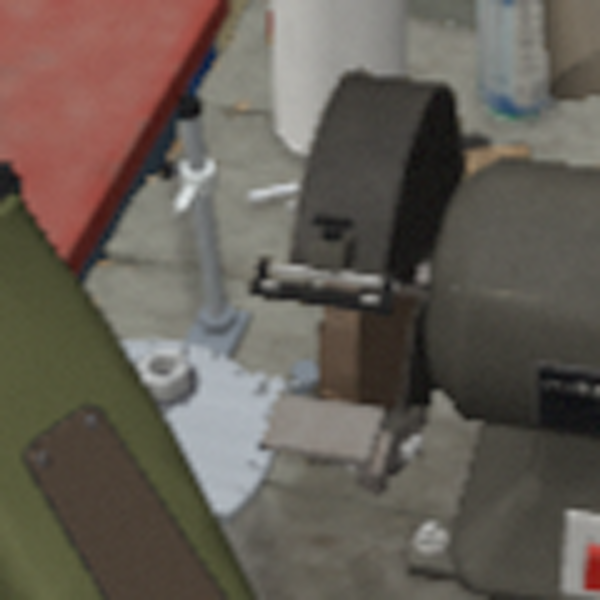

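```bash
cat > m.py <<'E'
from cell import telemetry, imaging, env, models
from h import *
c=imaging.camera("top"); s=imaging.camera("side")
ax=at_z(c,207.4,231.8,.042); kn=at_z(c,204,260.6,.076); be=at_z(c,186.8,231.4,.053); nu=at_z(c,207.2,212.4,.05); pt=at_z(c,193,173,.2)
print("disc",at_z(c,207.6,232.3,.038).round(4))
for n,p in dict(ax=ax,knob=kn,bear=be,nut=nu,post=pt).items():
    d=p-ax; print(n,p.round(4),np.hypot(*d[:2]).round(4),np.degrees(np.arctan2(d[1],d[0])).round(1))
r=[ray(c,199.2,189.6),ray(s,246,172.4)]
t=tri(r); print("tip",t.round(4),np.hypot(*(t-ax)[:2]),np.degrees(np.arctan2(*(t-ax)[1::-1])), proj(c,t),proj(s,t))
# loupe: ring centre, handle ends
rc=at_z(c,400+205/4,130+331/4,.012); h0=at_z(c,400+204/4,130+400/4,.022); h1=at_z(c,400+204/4,130+556/4,.022)
print("ring",rc,"h",h0,h1, np.linalg.norm(h1-rc),np.degrees(np.arctan2(*(rc-h1)[1::-1])))
print(at_z(c,432.1,166.8,.03))
E
python3 m.py
```

```text
disc [0.4398 0.2659 0.038 ]
ax [0.4411 0.2656 0.042 ] 0.0 0.0
knob [0.3732 0.264  0.076 ] 0.068 -178.7
bear [0.4414 0.3135 0.053 ] 0.0479 89.7
nut [0.4887 0.2656 0.05  ] 0.0475 0.1
post [0.5708 0.2648 0.2   ] 0.1297 -0.4
tip [0.5389 0.2611 0.1464] 0.09787105612160628 -2.6165975855587504 [200.20405166 189.37825229] [245.25098358 172.27327471]
ring [ 0.49975239 -0.33943394  0.012     ] h [ 0.45664213 -0.33655632  0.022     ] [ 0.36029369 -0.3370831   0.022     ] 0.13983652738612662 -0.9657384956115225
[ 0.61262904 -0.28688101  0.03      ]
```

```bash
python3 - <<'E'
from cell import telemetry, imaging, env, models
from h import *
o=telemetry.get_obs(); print(R(o['eef_rot']).round(3))
c=imaging.camera("top"); s=imaging.camera("side")
print("cart back corner",tri([ray(c,171,40),ray(s,256,125)]))
for z in (0,.05,.1): print(z, at_z(c,168,245,z), at_z(c,172,120,z),"side", at_z(s,256,125,z))
for u,v in [(242,160),(240,265),(278,265),(280,160)]: print(u,v,at_z(c,u,v,.1),at_z(c,u,v,.28))
crop(s["pixels"],140,80,300,240,5,"pics/s2.png")
w=imaging.camera("wrist"); crop(w["pixels"],0,150,320,400,2.5,"pics/w2.png")
E
```

```text
[[ 0.     0.421  0.907]
 [ 0.     0.907 -0.421]
 [-1.     0.    -0.   ]]
cart back corner [0.93232296 0.38494054 0.00512396]
0 [0.40488692 0.37443644 0.        ] [0.72536822 0.37485472 0.        ] side [0.9383434  0.38993587 0.        ]
0.05 [0.40732056 0.35928232 0.05      ] [0.71545726 0.3596845  0.05      ] side [0.87911249 0.36303152 0.05      ]
0.1 [0.4097542 0.3441282 0.1      ] [0.7055463  0.34451427 0.1       ] side [0.81988159 0.33612716 0.1       ]
242 160 [0.61299957 0.17554216 0.1       ] [0.59122457 0.14631615 0.28      ]
240 265 [0.36645377 0.17377502 0.1       ] [0.38172046 0.1448145  0.28      ]
278 265 [0.36820303 0.08492249 0.1       ] [0.3832069  0.06931142 0.28      ]
280 160 [0.61454414 0.0857621  0.1       ] [0.59253708 0.07002488 0.28      ]
```

View pics/s2.png

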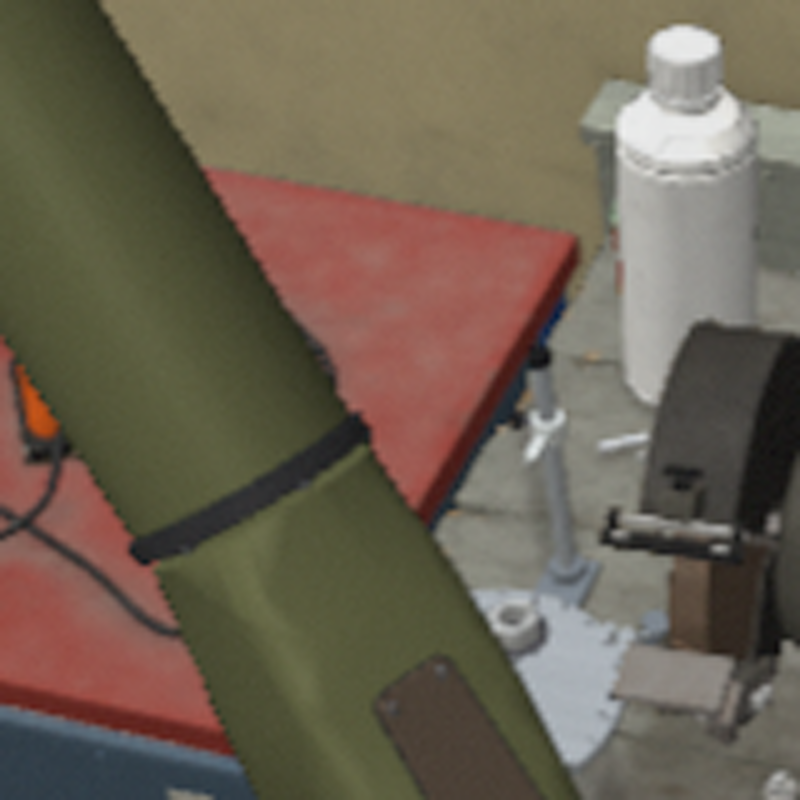

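View pics/w2.png

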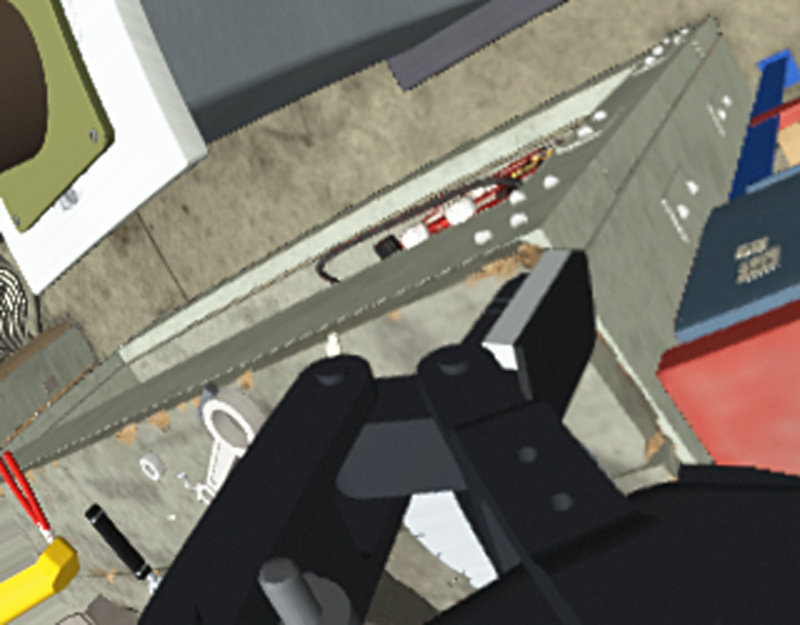

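Emit:
apply_moves --deltas '[[[0,0,0],[-0.0461,0,0],0],[[0,0,0],[-0.0461,0,0],0],[[0,0,0],[-0.0461,0,0],0],[[0.02,-0.13,0.047],[0,0,0],0],[[0.02,-0.13,0.047],[0,0,0],0],[[0.02,-0.13,0.047],[0,0,0],0],[[0.02,-0.13,0.047],[0,0,0],0],[[0.02,-0.13,0.047],[0,0,0],0],[[0.02,-0.13,0.047],[0,0,0],0],[[0.02,-0.13,0.047],[0,0,0],0]]'

```text
time_s: 2.2
tool_pos: [0.3625, 0.2925, 0.1894]
eef_rot: [39.5, 89.9, 39.5]
wrist_force: [1.1, 0.5, 0.1]
width: 0.998
```

```bash
python3 - <<'E'
from cell import telemetry, imaging, env, models
from h import *
o=telemetry.get_obs(); print(o['tool_pos'],R(o['eef_rot']).round(3),o['qpos'].round(1))
w=imaging.camera("wrist"); cv2.imwrite("pics/w3.png",w["pixels"])
E
```

```text
[0.36249616 0.29247881 0.18935349] [[ 0.001  0.     1.   ]
 [ 0.001  1.    -0.   ]
 [-1.     0.001  0.001]] [-32.4  32.6 -18.8 118.8  19.4  31.4  24.9]
```

View pics/w3.png

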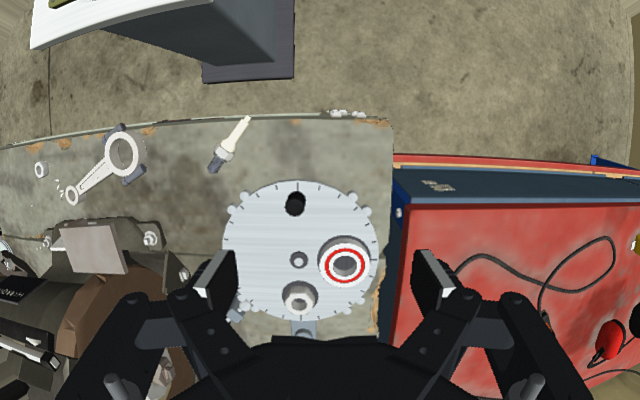

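```bash
python3 - <<'E'
from cell import telemetry, imaging, env, models
from h import *
o=telemetry.get_obs()
w=imaging.camera("wrist"); crop(w["pixels"],200,160,420,340,3.6,"pics/w4.png")
for n,u,v,z in [("knob",295,196,.076),("knobmid",295,204,.062),("axis",299,260,.042),("bear",344,263,.053),("nut",299,299,.05)]: print(n,at_z(w,u,v,z,o).round(4))
for X in [(.371,.2645,.076),(.371,.2645,.048),(.441,.2655,.04)]: print(proj(w,X,o))
E
```

```text
knob [0.3637 0.2572 0.076 ]
knobmid [0.3752 0.2554 0.062 ]
axis [0.4432 0.2547 0.042 ]
bear [0.4409 0.3013 0.053 ]
nut [0.4877 0.2534 0.05  ]
[303.69955445 204.10948353]
[305.87116181 195.28377828]
[309.28437433 257.36377273]
```

View pics/w4.png

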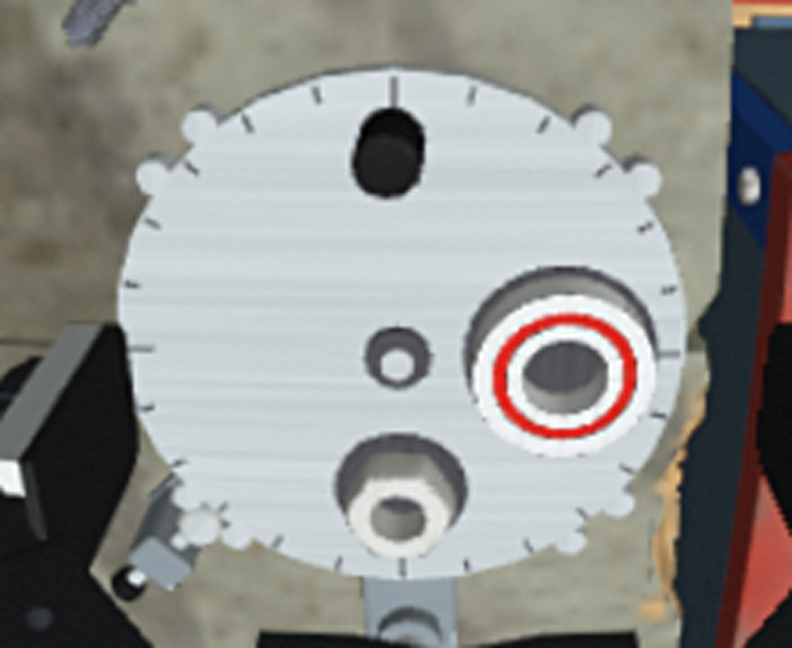

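```bash
python3 - <<'E'
from cell import telemetry, imaging, env, models
from h import *
o=telemetry.get_obs();print(o['tool_pos'],o['eef_rot'],o['time_s'],o['joint_vel'].round(2),o['qpos'].round(2))
w=imaging.camera("wrist")
o=telemetry.get_obs();print(o['tool_pos'],o['eef_rot'],o['time_s'])
for n,u,v,z in [("knob",200+390/3.6,160+160/3.6,.076),("axis",200+398/3.6,160+360/3.6,.042),("bear",200+563/3.6,160+375/3.6,.053),("nut",200+400/3.6,160+515/3.6,.05)]: print(n,at_z(w,u,v,z,o).round(4))
c=imaging.camera("side");print(at_z(c,243.6,204.4,.05),at_z(c,253.4,196,.01))
E
```

```text
[0.36359534 0.2861968  0.18841751] [-97.85946221  89.55941807 -98.41625345] 2.3 [-3.93  0.26 -4.49 -4.17 -1.76 -0.73 -2.18] [-32.16  32.61 -18.43 119.01  19.47  31.59  24.78]
[0.36301357 0.29033734 0.18900165] [-95.70871328  89.83731689 -96.06982751] 2.35
knob [0.3703 0.2771 0.076 ]
axis [0.4423 0.276  0.042 ]
bear [0.4417 0.3232 0.053 ]
nut [0.4924 0.2757 0.05  ]
[0.49408205 0.25975744 0.05      ] [0.57191967 0.26070388 0.01      ]
```

Emit:
apply_moves --deltas '[[[0.05,-0.03,0.01],[0,0,0],0.4],[[0.05,-0.03,0.01],[0,0,0],0.4],[[0.05,-0.03,0.01],[0,0,0],0.4],[[0,0,0],[0,0,0],0.4],[[0,0,0],[0,0,0],0.4],[[0,0,0],[0,0,0],0.4],[[0,0,0],[0,0,0],0.4],[[0,0,0],[0,0,0],0.4],[[0,0,0],[0,0,0],0.4],[[0,0,0],[0,0,0],0.4]]'

```text
time_s: 3.4
tool_pos: [0.3709, 0.267, 0.1445]
eef_rot: [52.3, 90.0, 52.2]
wrist_force: [-0.2, -1.0, -0.1]
width: 0.603
```

```bash
python3 - <<'E'
from cell import telemetry, imaging, env, models
from h import *
o=telemetry.get_obs();print(o['tool_pos'],o['eef_rot'],o['time_s'],o['joint_vel'].round(2),o['qpos'].round(2))
w=imaging.camera("wrist")
o=telemetry.get_obs();print(o['tool_pos'],o['eef_rot'],o['time_s'])
print(R(o['eef_rot']).round(3))
for X in [(.371,.2645,.076),(.371,.2645,.048),(.441,.2655,.04)]: print(proj(w,X,o))
cv2.imwrite("pics/w5.png",w["pixels"])
E
```

```text
[0.3709122  0.2669839  0.14445433] [52.25500205 89.97591857 52.23939972] 3.4 [ 0.09  0.09  0.1   0.04  0.03  0.   -0.02] [-31.79  36.69 -15.28 122.67  23.41  23.34  24.16]
[0.37090911 0.2668829  0.14439318] [49.231459   89.98690412 49.20983865] 3.45
[[ 0.  0.  1.]
 [ 0.  1. -0.]
 [-1.  0.  0.]]
[319.70227997 213.44615379]
[320.16729934 202.03276241]
[321.70416062 272.66863699]
```

View pics/w5.png

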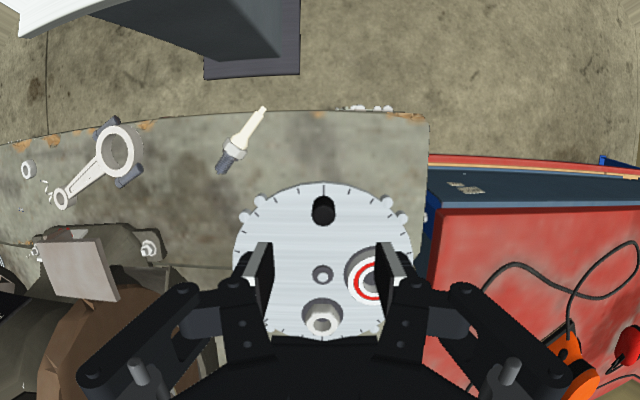

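Emit:
apply_moves --deltas '[[[0.06,0,0],[0,0,0],0.4],[[0.06,0,0],[0,0,0],0.4],[[0.06,0,0],[0,0,0],0.4],[[0.06,0,0],[0,0,0],0.4],[[0.05,0,0],[0,0,0],0.4],[[0.04,0,0],[0,0,0],0.4],[[0,0,0],[0,0,0],0.4],[[0,0,0],[0,0,0],0.4],[[0,0,0],[0,0,0],0.4],[[0,0,0],[0,0,0],0.4]]'

```text
time_s: 4.45
tool_pos: [0.3712, 0.2671, 0.0459]
eef_rot: [49.6, 89.9, 49.6]
wrist_force: [0.2, 0.1, 0.6]
width: 0.6
```

```bash
cat > look.py <<'E'
import sys
from cell import telemetry, imaging, env, models
from h import *
o=telemetry.get_obs();print(o['tool_pos'].round(4),o['time_s'],o['joint_vel'].round(1),o['qpos'].round(1),o['wrist_force'].round(1),o['width'])
print(R(o['eef_rot']).round(3))
for n in sys.argv[2:]:
    w=imaging.camera(n); cv2.imwrite(f"pics/{n}{sys.argv[1]}.png",w["pixels"])
E
python3 look.py 6 wrist
```

```text
[0.3712 0.2671 0.0459] 4.45 [ 0.   0.1  0.2  0.1  0.1 -0.1 -0. ] [-38.8  48.1  -4.5 125.9  29.    6.9  19.4] [0.2 0.1 0.6] 0.6004216901637917
[[ 0.001  0.001  1.   ]
 [ 0.001  1.    -0.001]
 [-1.     0.001  0.001]]
```

View pics/wrist6.png

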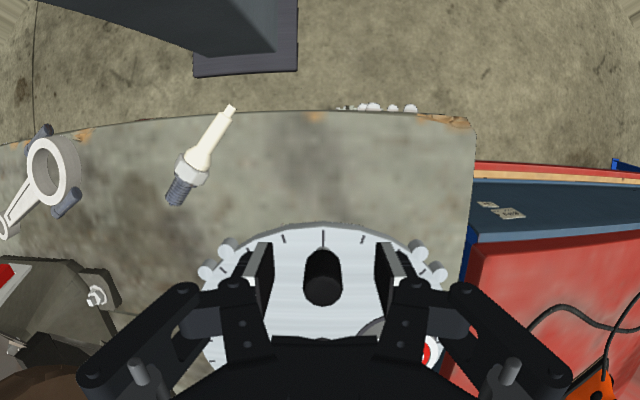

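Emit:
apply_moves --deltas '[[[0,0,0],[0,0,0],1],[[0,0,0],[0,0,0],1],[[0,0,0],[0,0,0],1],[[0,0,0],[0,0,0],1],[[0,0,0],[0,0,0],1],[[0,0,0],[0,0,0],1],[[0,0,0],[0,0,0],1],[[0,0,0],[0,0,0],1],[[0,0,0],[0,0,0],1],[[0,0,0],[0,0,0],1]]' --squeeze 40

```text
time_s: 5.5
tool_pos: [0.371, 0.2666, 0.0456]
eef_rot: [-38.5, 90.0, -38.5]
wrist_force: [-0.9, -0.7, 5.1]
width: 0.195
```

```bash
python3 look.py 7 wrist
```

```text
[0.371  0.2666 0.0456] 5.5 [ 0.  -0.   0.1 -0.   0.   0.1 -0.1] [-38.8  48.1  -4.4 126.   29.    6.9  19.4] [-0.9 -0.7  5.1] 0.19482798762780004
[[ 0.  0.  1.]
 [-0.  1. -0.]
 [-1. -0.  0.]]
```

View pics/wrist7.png

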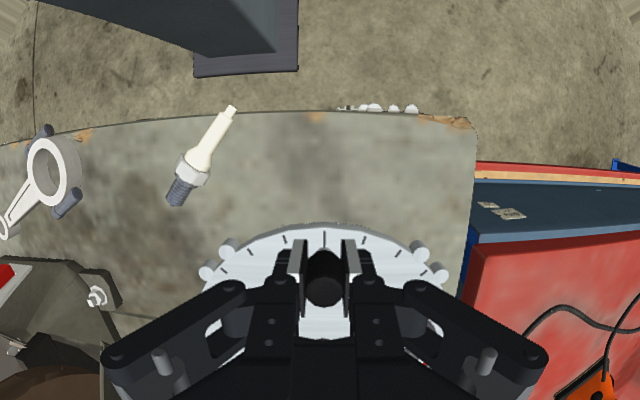

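Emit:
apply_moves --deltas '[[[0,0.0183,0.0007],[0.025,0,0],1],[[0,0.0183,0.0007],[0.025,0,0],1],[[0,0.0183,0.0007],[0.025,0,0],1],[[0,0.0183,0.0007],[0.025,0,0],1],[[0,0.0183,0.0007],[0.025,0,0],1],[[0,0.0183,0.0007],[0.025,0,0],1],[[0,0.0183,0.0007],[0.025,0,0],1],[[0,0.0183,0.0007],[0.025,0,0],1],[[0,0.0183,0.0007],[0.025,0,0],1],[[0,0.0183,0.0007],[0.025,0,0],1]]'

```text
time_s: 6.55
tool_pos: [0.3909, 0.3151, 0.0455]
eef_rot: [-73.6, 89.9, -118.9]
wrist_force: [-0.3, -2.4, 5.4]
width: 0.196
```

```bash
python3 look.py 8 wrist
```

```text
[0.3909 0.3151 0.0455] 6.55 [ -3.4   1.5   5.3  -9.1 -21.5   7.  -23.4] [-43.2  49.1  -1.6 118.3   5.6  12.8  -5. ] [-0.3 -2.4  5.4] 0.1958419703839775
[[-0.001  0.71   0.704]
 [-0.002  0.704 -0.71 ]
 [-1.    -0.002  0.001]]
```

View pics/wrist8.png

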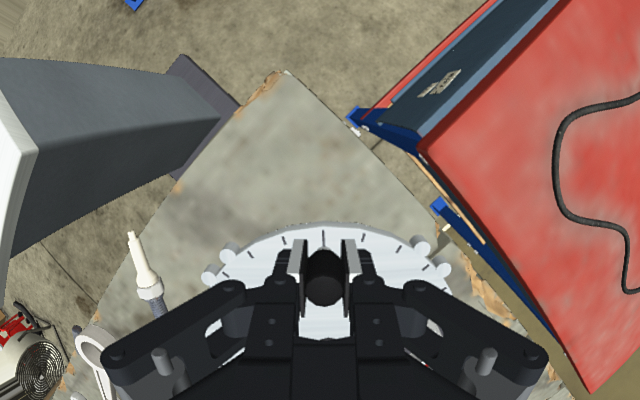

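Working well: the table has followed the gripper to 45°. On with the second half.

Emit:
apply_moves --deltas '[[[0,0.0183,0.0007],[0.025,0,0],1],[[0,0.0183,0.0007],[0.025,0,0],1],[[0,0.0183,0.0007],[0.025,0,0],1],[[0,0.0183,0.0007],[0.025,0,0],1],[[0,0.0183,0.0007],[0.025,0,0],1],[[0,0.0183,0.0007],[0.025,0,0],1],[[0,0.0183,0.0007],[0.025,0,0],1],[[0,0.0183,0.0007],[0.025,0,0],1],[[0,0.0183,0.0007],[0.025,0,0],1],[[0,0.0183,0.0007],[0.025,0,0],1]]'

```text
time_s: 7.6
tool_pos: [0.4331, 0.3364, 0.0454]
eef_rot: [-76.3, 89.2, -166.2]
wrist_force: [-6.1, -1.1, 9.2]
width: 0.198
```

Emit:
apply_moves --deltas '[[[0,0,0],[0,0,0],1],[[0,0,0],[0,0,0],1],[[0,0,0],[0,0,0],1],[[0,0,0],[0,0,0],1],[[0,0,0],[0,0,0],0.4],[[0,0,0],[0,0,0],0.4],[[0,0,0],[0,0,0],0.4],[[0,0,0],[0,0,0],0.4],[[0,0,0],[0,0,0],0.4],[[0,0,0],[0,0,0],0.4]]'

```text
time_s: 8.6
tool_pos: [0.4409, 0.3368, 0.0452]
eef_rot: [35.5, 90.0, -54.5]
wrist_force: [0.9, -0.1, 0.2]
width: 0.601
```

```bash
python3 look.py 9 wrist
```

```text
[0.4409 0.3368 0.0452] 8.6 [ 0.  -0.  -0.1  0.   0.  -0.1  0. ] [-45.7  51.1   6.1 109.7 -14.1  19.9 -28.6] [ 0.9 -0.1  0.2] 0.6006515441250508
[[ 0.  1. -0.]
 [-0. -0. -1.]
 [-1.  0.  0.]]
```

View pics/wrist9.png

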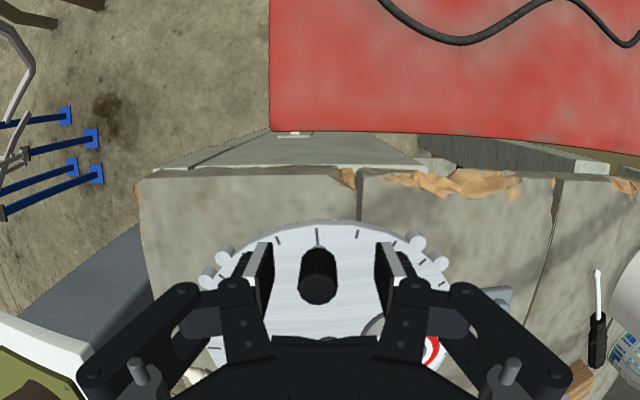

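Emit:
apply_moves --deltas '[[[-0.1,0,0],[0,0,0],0.2],[[-0.1,0,0],[0,0,0],0],[[-0.1,0,0],[0,0,0],0],[[-0.1,0,0],[0,0,0],0],[[-0.1,0,0],[0,0,0],0],[[-0.1,0,0],[0,0,0],0],[[-0.05,0,0],[0,0,0],0],[[0,0,0],[0,0,0],0],[[0,0,0],[0,0,0],0],[[0,0,0],[0,0,0],0]]'

```text
time_s: 9.65
tool_pos: [0.44, 0.3363, 0.239]
eef_rot: [-52.4, 89.8, -142.4]
wrist_force: [-0.5, 0.2, -0.3]
width: 0.995
```

```bash
python3 look.py 10 wrist top side
```

```text
[0.44   0.3363 0.239 ] 9.65 [ 0.   0.3  0.  -0.1  0.   0.1  0. ] [-50.   34.1  13.  102.3 -10.2  45.  -31.9] [-0.5  0.2 -0.3] 0.9951636250404893
[[-0.002  1.    -0.   ]
 [-0.002 -0.    -1.   ]
 [-1.    -0.002  0.002]]
```

View pics/wrist10.png

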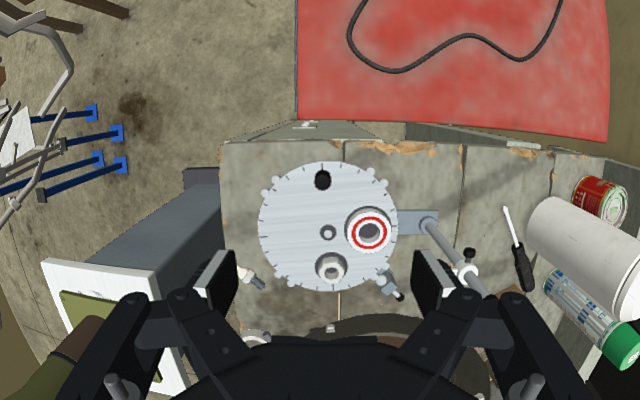

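View pics/top10.png

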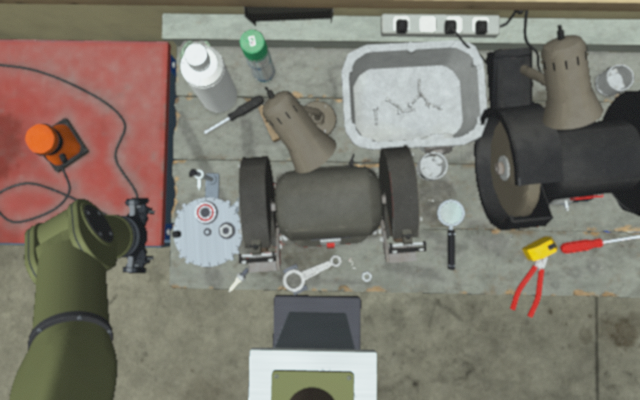

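View pics/side10.png

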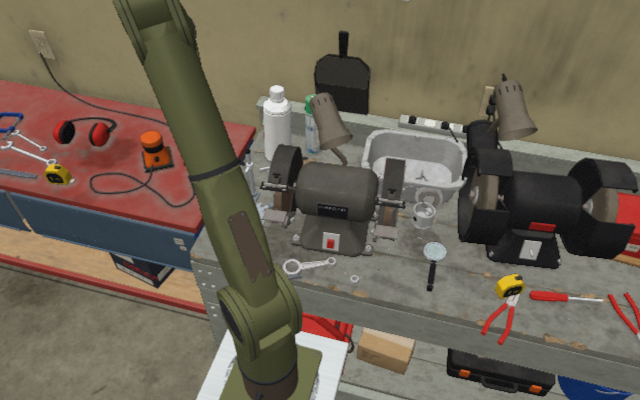

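```bash
python3 - <<'E'
from h import *
w=cv2.imread("pics/wrist10.png");crop(w,390,190,510,310,5,"pics/a.png")
t=cv2.imread("pics/top10.png");crop(t,160,150,260,280,5,"pics/b.png")
E
```

```text
(no output)
```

View pics/a.png

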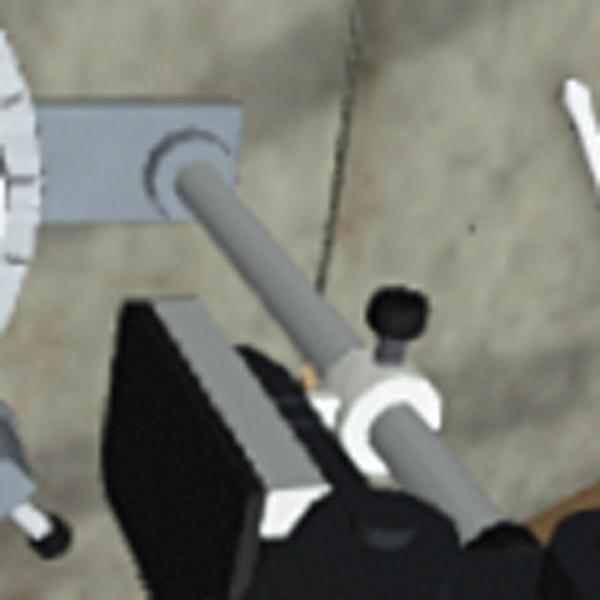

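View pics/b.png

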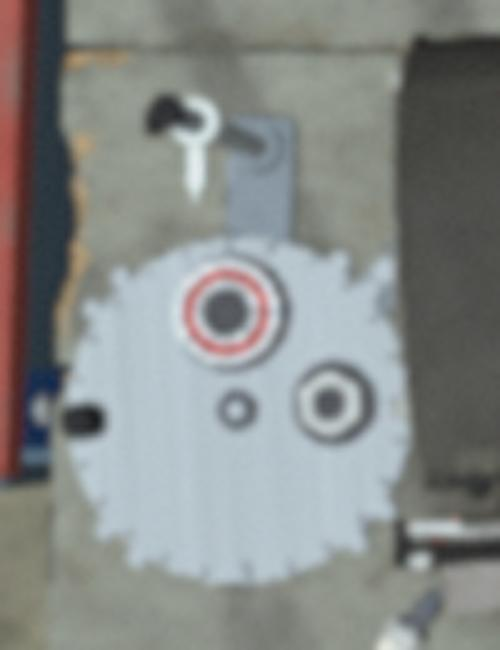

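```bash
python3 - <<'E'
from cell import telemetry, imaging, env, models
from h import *
c=imaging.camera("top")
A=at_z(c,207.4,231.8,.042)
for n,u,v,z in [("bear",227,312,.053),("knob",82,418,.076),("nut",330,403,.05)]:
    d=at_z(c,160+u/5,150+v/5,z)-A; print(n,(d+A).round(4),np.hypot(*d[:2]),np.degrees(np.arctan2(d[1],d[0])))
o=telemetry.get_obs(); w=imaging.camera("wrist"); im=w["pixels"]
crop(im,240,140,420,300,4.4,"pics/a.png")
E
```

```text
bear [0.4885 0.2694 0.053 ] 0.04756389695324681 4.58866720472603
knob [0.4362 0.3321 0.076 ] 0.06676034581106671 94.27488878696212
nut [0.4451 0.2183 0.05  ] 0.04744331849528263 -85.21577097186811
```

View pics/a.png

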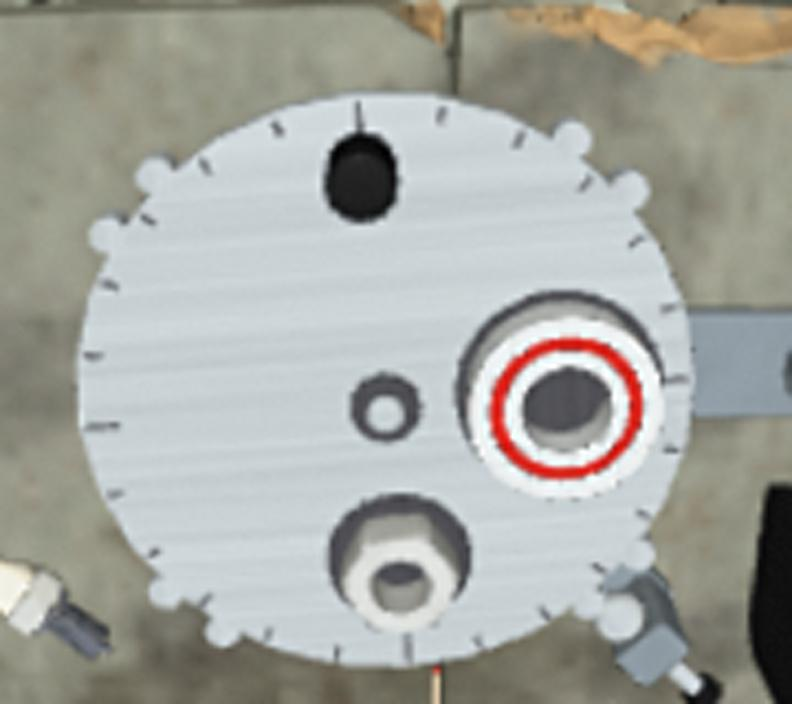

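```bash
python3 - <<'E'
from cell import telemetry, imaging, env, models
from h import *
c=imaging.camera("top")
A=at_z(c,207.4,231.8,.042)
for n,u,v,z in [("postbase",265,147,.005),("tip",196,198,.146),("ring",196,122,.146)]:
    d=at_z(c,160+u/5,150+v/5,z)-A; print(n,(d+A).round(4),np.hypot(*d[:2]),np.degrees(np.arctan2(d[1],d[0])))
o=telemetry.get_obs(); w=imaging.camera("wrist"); 
k=4.4
q=lambda u,v,z:at_z(w,240+u/k,140+v/k,z,o)
A=q(385,408,.041); print("A",A)
for n,u,v,z in [("bear",567,408,.053),("nut",400,586,.05),("plate edge mid right",740,364,.008),("knobtop",361,165,.076),("tick knob",358,115,.038),("tick bear",678,380,.038),("tick nut",408,648,.038),("tickL",102,427,.038),("ball",622,617,.038),("b1",640,552,.038),("b2",590,605,.038),("b3",165,590,.038),("b4",222,632,.038),("b5",107,236,.038),("b6",155,176,.038),("b7",572,138,.038),("b8",632,190,.038)]:
    d=q(u,v,z)-A; print(n,(d+A).round(4),np.hypot(*d[:2]).round(4),np.degrees(np.arctan2(d[1],d[0])).round(1))
E
```

```text
postbase [0.5736 0.2636 0.005 ] 0.1324985048386805 -0.8502256228842665
tip [0.5384 0.2634 0.146 ] 0.09727094038416935 -1.2435109671364197
ring [0.5729 0.2645 0.146 ] 0.13179986808549335 -0.4607116026429734
A [0.44387333 0.26606483 0.041     ]
bear [0.4918 0.2709 0.053 ] 0.0481 5.7
nut [0.4482 0.2154 0.05  ] 0.0509 -85.1
plate edge mid right [0.5513 0.2654 0.008 ] 0.1075 -0.3
knobtop [0.4378 0.3413 0.076 ] 0.0755 94.6
tick knob [0.4367 0.3459 0.038 ] 0.0802 95.1
tick bear [0.5249 0.2725 0.038 ] 0.0813 4.5
tick nut [0.4511 0.1867 0.038 ] 0.0797 -84.8
tickL [0.365  0.2584 0.038 ] 0.0792 -174.4
ball [0.5147 0.1963 0.038 ] 0.0994 -44.5
b1 [0.5183 0.2185 0.038 ] 0.0883 -32.6
b2 [0.5047 0.2009 0.038 ] 0.0892 -47.0
b3 [0.3797 0.2061 0.038 ] 0.0878 -136.9
b4 [0.3959 0.1919 0.038 ] 0.0884 -122.9
b5 [0.3699 0.3137 0.038 ] 0.088 147.2
b6 [0.3836 0.33   0.038 ] 0.0879 133.3
b7 [0.4922 0.3401 0.038 ] 0.0884 56.9
b8 [0.5087 0.3263 0.038 ] 0.0885 42.9
```

Emit:
apply_moves --deltas '[[[0.05,-0.01,0],[0,0,0],0.4],[[0.1,0,0],[0,0,0],0.4],[[0.1,0,0],[0,0,0],0.4],[[0.1,0,0],[0,0,0],0.4],[[0.1,0,0],[0,0,0],0.4],[[0.1,0,0],[0,0,0],0.4],[[0.06,0,0],[0,0,0],0.4],[[0.04,0,0],[0,0,0],0.4],[[0,0,0],[0,0,0],0.4],[[0,0,0],[0,0,0],0.4]]'

```text
time_s: 11.0
tool_pos: [0.4382, 0.3371, 0.0458]
eef_rot: [124.7, 89.9, 34.7]
wrist_force: [-0.7, 0.1, 0.5]
width: 0.602
```

```bash
python3 look.py 11 wrist
```

```text
[0.4382 0.3371 0.0458] 11.0 [-0.2 -1.1  0.2 -0.2  0.   0.  -0. ] [-46.   51.    6.2 110.1 -14.5  19.7 -28.4] [-0.7  0.1  0.5] 0.6020635757538904
[[ 0.001  1.    -0.   ]
 [ 0.001 -0.    -1.   ]
 [-1.     0.001 -0.001]]
```

View pics/wrist11.png

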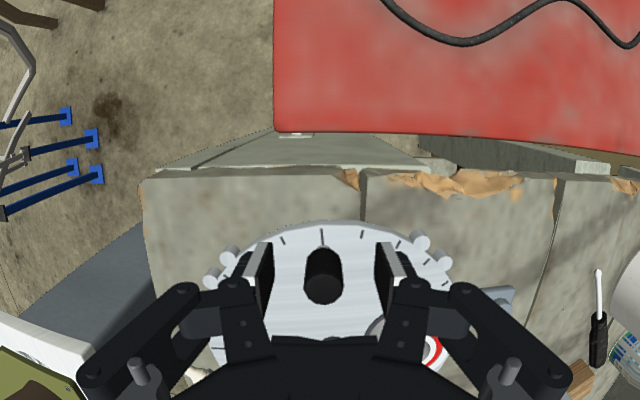

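Emit:
apply_moves --deltas '[[[0,0,0],[0,0,0],1],[[0,0,0],[0,0,0],1],[[0,0,0],[0,0,0],1],[[0,0,0],[0,0,0],1],[[0,0,0],[0,0,0],1],[[0,0.008,0],[0,0,0],1],[[0,0.008,0],[0,0,0],1],[[0,0.008,0],[0,0,0],1],[[0,0.008,0],[0,0,0],1],[[0,0,0],[0,0,0],1]]'

```text
time_s: 12.05
tool_pos: [0.445, 0.3381, 0.0461]
eef_rot: [-109.9, 89.8, 160.1]
wrist_force: [-5.6, 1.3, 8.9]
width: 0.199
```

```bash
python3 look.py 12 top wrist; python3 - <<'E'
from h import *
t=cv2.imread("pics/top12.png");crop(t,160,150,260,280,5,"pics/b.png")
E
```

```text
[0.445  0.3381 0.0461] 12.05 [-0.1 -0.  -0.1  0.2  0.1 -0.3 -0.1] [-45.5  51.2   6.2 108.8 -14.4  20.8 -28.1] [-5.6  1.3  8.9] 0.19918065493908968
[[-0.004  1.    -0.   ]
 [ 0.001 -0.    -1.   ]
 [-1.    -0.004 -0.001]]
```

View pics/b.png

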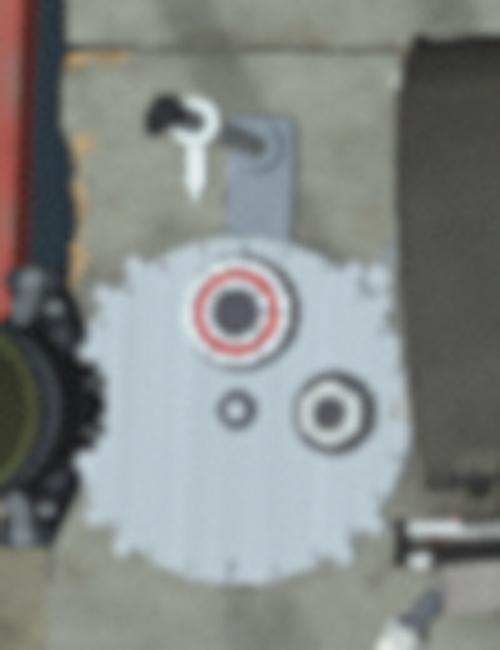

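View pics/wrist12.png

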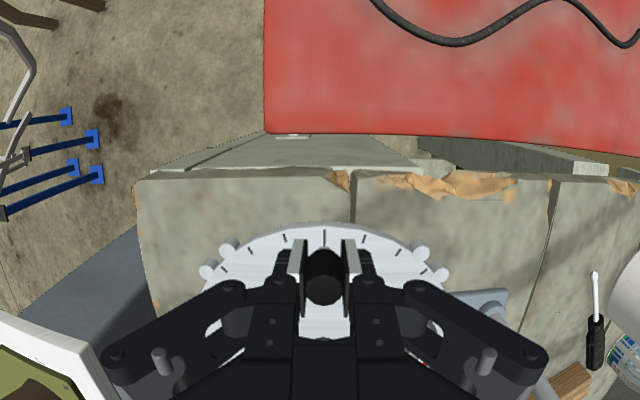

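Emit:
apply_moves --deltas '[[[0,0.008,0],[0,0,0],1],[[0,0.006,0],[0,0,0],1],[[0,0,0],[0,0,0],1],[[0,0,0],[0,0,0],1],[[0,0,0],[0,0,0],1],[[0,0,0],[0,0,0],1],[[0,0,0],[0,0,0],1],[[0,0,0],[0,0,0],1],[[0,0,0],[0,0,0],1],[[0,0,0],[0,0,0],1]]'

```text
time_s: 13.15
tool_pos: [0.4454, 0.3383, 0.046]
eef_rot: [-91.6, 89.4, 178.5]
wrist_force: [-11.4, 2.3, 13.9]
width: 0.201
```

```bash
python3 look.py 13 top ; python3 - <<'E'
from h import *
t=cv2.imread("pics/top13.png");crop(t,160,150,260,280,5,"pics/b.png")
E
```

```text
[0.4454 0.3383 0.046 ] 13.15 [ 0.  -0.   0.1 -0.1 -0.1  0.   0. ] [-45.3  51.3   6.1 108.4 -14.3  21.5 -27.9] [-11.4   2.3  13.9] 0.20069797621060206
[[-0.01   1.     0.003]
 [ 0.     0.003 -1.   ]
 [-1.    -0.01  -0.   ]]
```

View pics/b.png

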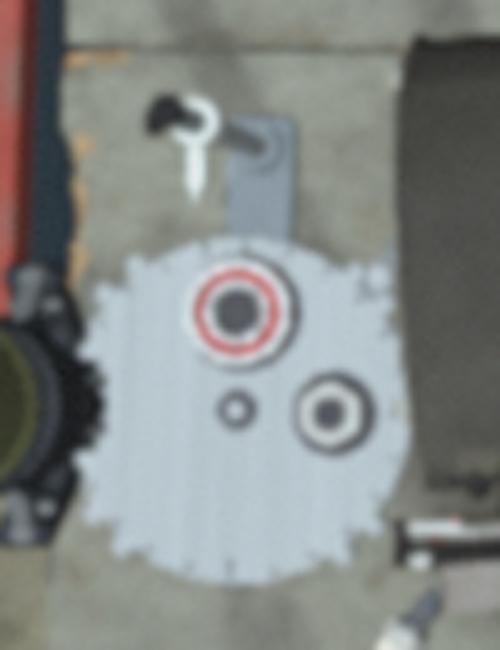

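Emit:
apply_moves --deltas '[[[0,-0.008,0],[0,0,0],1],[[0,0,0],[0,0,0],1],[[0,0,0],[0,0,0],1],[[0,0,0],[0,0,0],0.7],[[0,0,0],[0,0,0],0.7],[[0,0,0],[0,0,0],0.4],[[0,0,0],[0,0,0],0.4],[[0,0,0],[0,0,0],0.4],[[0,0,0],[0,0,0],0.4],[[0,0,0],[0,0,0],0.4]]'

```text
time_s: 14.2
tool_pos: [0.4493, 0.3368, 0.0453]
eef_rot: [63.2, 90.0, -26.8]
wrist_force: [0.6, -1.1, 0.4]
width: 0.602
```

```bash
python3 look.py 14 top wrist; python3 - <<'E'
from h import *
t=cv2.imread("pics/top14.png");crop(t,160,150,260,280,5,"pics/b.png")
E
```

```text
[0.4493 0.3368 0.0453] 14.2 [-0.1  0.  -0.2 -0.1 -0.   0.1 -0. ] [-45.3  51.4   6.4 108.5 -14.2  20.9 -28. ] [ 0.6 -1.1  0.4] 0.6020310909519838
[[ 0.  1. -0.]
 [-0. -0. -1.]
 [-1.  0.  0.]]
```

View pics/b.png

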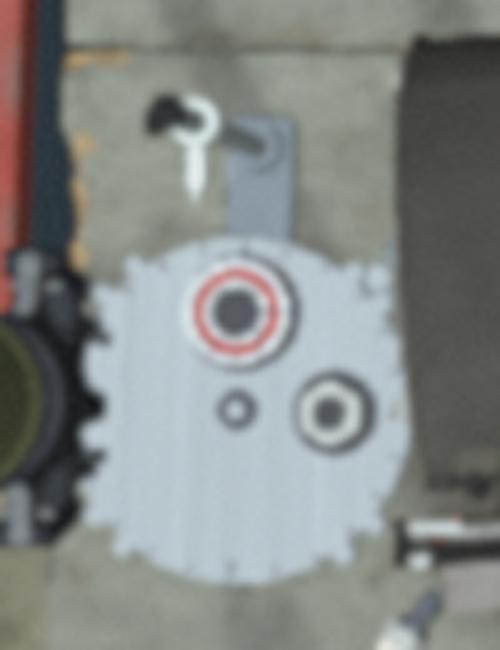

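View pics/wrist14.png

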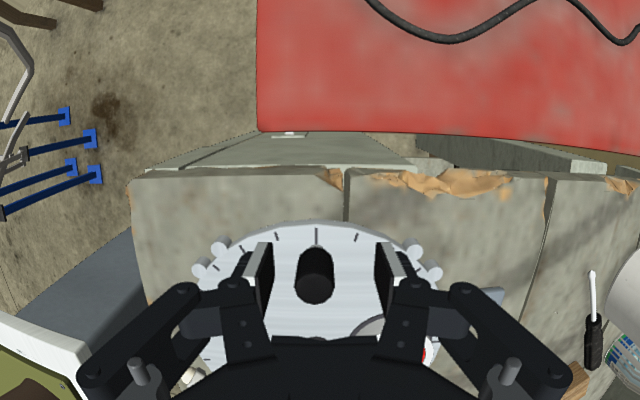

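Emit:
apply_moves --deltas '[[[-0.08,0,0],[0,0,0],0.3],[[-0.1,0,0],[0,0,0],0],[[-0.1,0,0],[0,0,0],0],[[-0.1,0,0],[0,0,0],0],[[-0.1,0,0],[0,0,0],0],[[-0.1,0,0],[0,0,0],0],[[-0.07,0,0],[0,0,0],0],[[0,0,0],[0,0,0],0],[[0,0,0],[0,0,0],0],[[0,0,0],[0,0,0],0]]'

```text
time_s: 15.3
tool_pos: [0.4484, 0.3364, 0.2392]
eef_rot: [-55.3, 89.9, -145.3]
wrist_force: [0.7, 0.1, 0.5]
width: 1.0
```

```bash
python3 look.py 15 wrist; python3 - <<'E'
from h import *
t=cv2.imread("pics/wrist15.png");crop(t,240,140,420,300,4.4,"pics/b.png")
E
```

```text
[0.4484 0.3364 0.2392] 15.3 [-0.   0.4 -0.1  0.   0.   0.1 -0.1] [-49.4  34.5  13.1 101.1 -10.3  45.6 -31.3] [0.7 0.1 0.5] 0.9995228071711131
[[-0.002  1.    -0.   ]
 [-0.001 -0.    -1.   ]
 [-1.    -0.002  0.001]]
```

View pics/b.png

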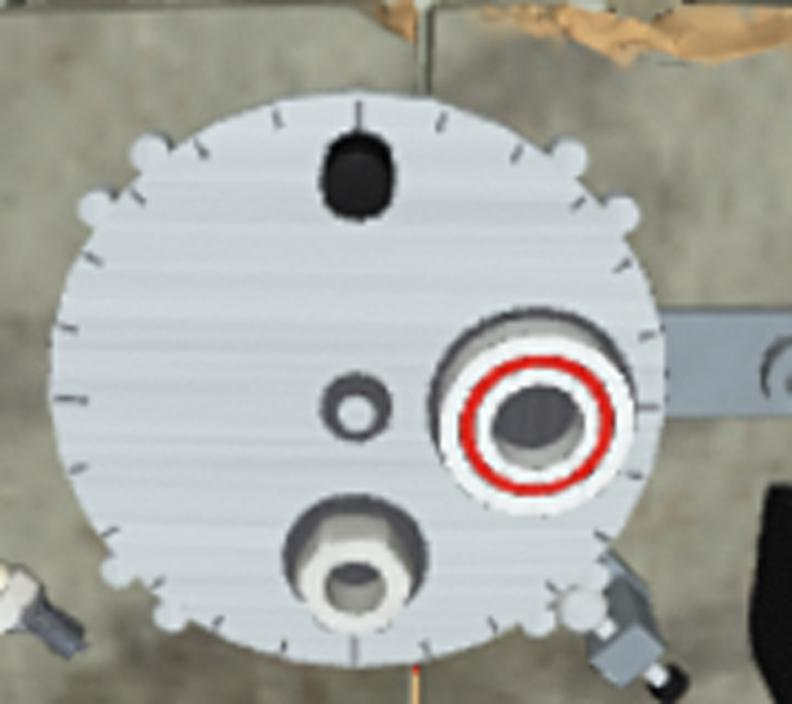

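Emit:
apply_moves --deltas '[[[0,0.1,0],[0,0,0],0],[[0,0.1,0],[0,0,0],0],[[0,0.1,0],[0,0,0],0],[[0,0,0],[0,0,0],0],[[0,0,0],[0,0,0],0],[[0,0,0],[0,0,0],0],[[0,0,0],[0,0,0],0],[[0,0,0],[0,0,0],0],[[0,0,0],[0,0,0],0],[[0,0,0],[0,0,0],0]]'

```text
time_s: 16.35
tool_pos: [0.5389, 0.337, 0.2405]
eef_rot: [169.6, 90.0, 79.6]
wrist_force: [0.4, -0.5, -0.6]
width: 0.999
```

```bash
python3 look.py 16 wrist; python3 - <<'E'
from h import *
t=cv2.imread("pics/wrist16.png");crop(t,230,150,400,320,4.5,"pics/b.png")
E
```

```text
[0.5389 0.337  0.2405] 16.35 [ 0.2  0.   0.1 -0.2 -0.1 -0.   0. ] [-43.1  40.2  12.8  87.9 -10.3  53.1 -27. ] [ 0.4 -0.5 -0.6] 0.9992518163614617
[[ 0.  1.  0.]
 [ 0.  0. -1.]
 [-1.  0. -0.]]
```

View pics/b.png

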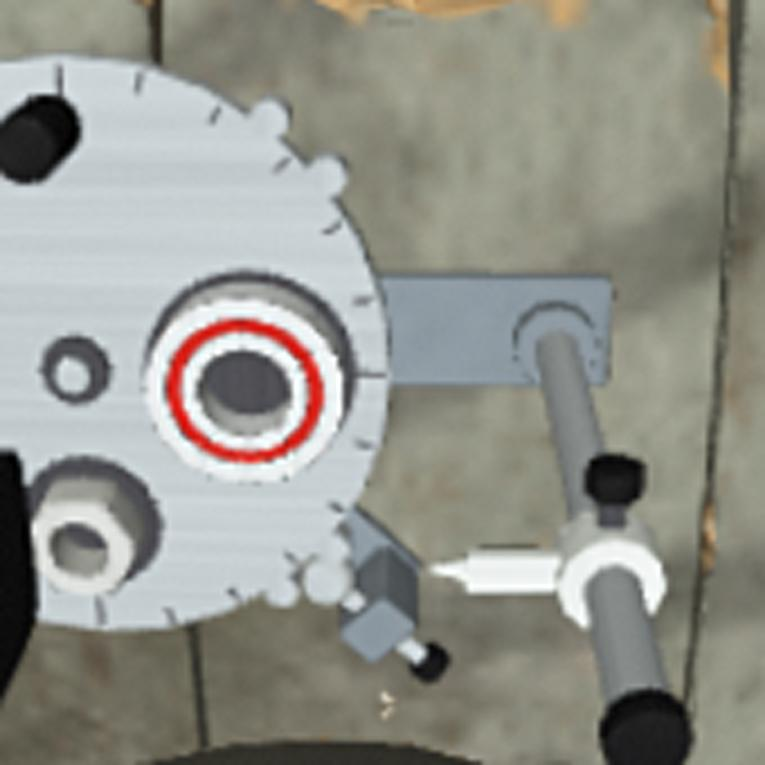

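```bash
python3 - <<'E'
from cell import telemetry, imaging
from h import *
o=telemetry.get_obs(); w=imaging.camera("wrist"); c=imaging.camera("top"); s=imaging.camera("side")
q=lambda u,v:(w,230+u/4.5,150+v/4.5)
print("bear",at_z(*q(246,391),.053,o),"axis",at_z(*q(77,372),.042,o),"postbase",at_z(*q(562,345),.01,o),"posttop",at_z(*q(647,728),.2,o))
for z in (.125,.13,.135,.14,.145,.15): print(z,at_z(*q(430,568),z,o),"top",at_z(c,199.2,189.6,z),"side",at_z(s,246,172.4,z))
rw=ray(*q(430,568),o)
print(tri([rw,ray(c,199.2,189.6)]),tri([rw,ray(c,199.2,189.6),ray(s,246,172.4)]),tri([rw,ray(s,246,172.4)]))
print("bear top", at_z(c,160+236.5/5,150+312/5,.053),tri([ray(*q(246,391),o),ray(c,160+236.5/5,150+312/5)]))
E
```

```text
bear [0.49237049 0.26574903 0.053     ] axis [0.44454483 0.26575351 0.042     ] postbase [0.5783585  0.26158387 0.01      ] posttop [0.57500617 0.26923782 0.2       ]
0.125 [0.53982037 0.2559786  0.125     ] top [0.53966688 0.26859702 0.125     ] side [0.55966786 0.26912771 0.125     ]
0.13 [0.53979436 0.25897244 0.13      ] top [0.5393617  0.26737125 0.13      ] side [0.55483474 0.26669038 0.13      ]
0.135 [0.53976836 0.26196628 0.135     ] top [0.53905652 0.26614548 0.135     ] side [0.55000162 0.26425304 0.135     ]
0.14 [0.53974235 0.26496013 0.14      ] top [0.53875133 0.26491971 0.14      ] side [0.5451685  0.26181571 0.14      ]
0.145 [0.53971635 0.26795397 0.145     ] top [0.53844615 0.26369395 0.145     ] side [0.54033537 0.25937838 0.145     ]
0.15 [0.53969034 0.27094781 0.15      ] top [0.53814097 0.26246818 0.15      ] side [0.53550225 0.25694104 0.15      ]
[0.5392519 0.2649255 0.1398659] [0.5403885  0.26345212 0.14154854] [0.54172866 0.26283632 0.14044574]
bear top [0.48863437 0.26471218 0.053     ] [0.4903313  0.26492587 0.05029969]
```

Emit:
apply_moves --deltas '[[[-0.07,0,0],[-0.046,0,0],0],[[-0.07,0,0],[-0.046,0,0],0],[[-0.07,0,0],[-0.046,0,0],0],[[-0.07,0,0],[-0.046,0,0],0],[[-0.07,0,0],[-0.046,0,0],0],[[-0.07,0,0],[-0.046,0,0],0],[[-0.07,0,0],[-0.046,0,0],0],[[-0.07,0,0],[-0.046,0,0],0],[[-0.07,0,0],[-0.046,0,0],0],[[-0.07,0,0],[-0.046,0,0],0]]'

```text
time_s: 17.55
tool_pos: [0.5391, 0.3365, 0.4512]
eef_rot: [-50.0, 90.0, -56.9]
wrist_force: [0.2, -0.2, -0.3]
width: 1.001
```

```bash
python3 look.py 17
```

```text
[0.5391 0.3365 0.4512] 17.55 [  9.1  -2.9 -20.  -29.4   9.7  33.5  74.8] [-31.8  31.3  -8.7  65.9   4.6  83.1  43.3] [ 0.2 -0.2 -0.3] 1.0006504238544338
[[ 0.     0.12   0.993]
 [-0.     0.993 -0.12 ]
 [-1.    -0.     0.   ]]
```

Emit:
apply_moves --deltas '[[[0,0,0],[-0.04,0,0],0],[[0,-0.13,-0.022],[0,0,0],0],[[0,-0.13,-0.022],[0,0,0],0],[[0,-0.13,-0.022],[0,0,0],0],[[0,-0.13,-0.022],[0,0,0],0],[[0,-0.13,-0.022],[0,0,0],0],[[0,-0.13,-0.022],[0,0,0],0],[[0,-0.13,-0.022],[0,0,0],0],[[0,-0.13,-0.022],[0,0,0],0],[[0,-0.13,-0.022],[0,0,0],0]]'

```text
time_s: 18.55
tool_pos: [0.4791, -0.0159, 0.4505]
eef_rot: [-4.3, 90.0, -4.3]
wrist_force: [1.0, -0.1, -0.1]
width: 1.002
```

```bash
python3 look.py 18
```

```text
[ 0.4791 -0.0159  0.4505] 18.55 [39.4 -6.8 10.   9.8 -3.6 -3.9 48.9] [ 1.4 15.5 -7.  92.4  2.  72.2 84.1] [ 1.  -0.1 -0.1] 1.0015335352382477
[[ 0.001  0.001  1.   ]
 [-0.     1.    -0.001]
 [-1.    -0.     0.001]]
```

Emit:
apply_moves --deltas '[[[0,-0.13,-0.023],[0,0,0],0],[[0,-0.13,-0.023],[0,0,0],0],[[0,-0.13,-0.023],[0,0,0],0],[[0,-0.13,-0.023],[0,0,0],0],[[0,-0.13,-0.023],[0,0,0],0],[[0,-0.13,-0.023],[0,0,0],0],[[0,-0.13,-0.023],[0,0,0],0],[[0,-0.13,-0.023],[0,0,0],0],[[0,-0.043,0],[0,0,0],0],[[0,0,0],[0,0,0],0]]'

```text
time_s: 19.55
tool_pos: [0.4235, -0.341, 0.4499]
eef_rot: [-152.8, 90.0, -153.1]
wrist_force: [-0.1, 1.0, 0.3]
width: 1.004
```

Emit:
apply_moves --deltas '[[[0.1,0,0],[0,0,0],0],[[0.1,0,0],[0,0,0],0],[[0.1,0,0],[0,0,0],0],[[0.1,0,0],[0,0,0],0],[[0.1,0,0],[0,0,0],0],[[0.1,0,0],[0,0,0],0],[[0.1,0,0],[0,0,0],0.3],[[0,0,0],[0,0,0],0.3],[[0,0,0],[0,0,0],0.3],[[0,0,0],[0,0,0],0.3]]'

```text
time_s: 20.55
tool_pos: [0.4258, -0.339, 0.2421]
eef_rot: [-25.0, 89.8, -24.9]
wrist_force: [0.2, -0.5, 1.1]
width: 0.701
```

```bash
python3 look.py 19 wrist
```

```text
[ 0.4258 -0.339   0.2421] 20.55 [ 0.3 -0.3  0.3 -0.1  0.1 -0.3  0.1] [ 33.5  32.3   0.3 103.6  -0.2  43.9 124. ] [ 0.2 -0.5  1.1] 0.701495146868162
[[ 0.003 -0.001  1.   ]
 [-0.001  1.     0.001]
 [-1.    -0.001  0.003]]
```

View pics/wrist19.png

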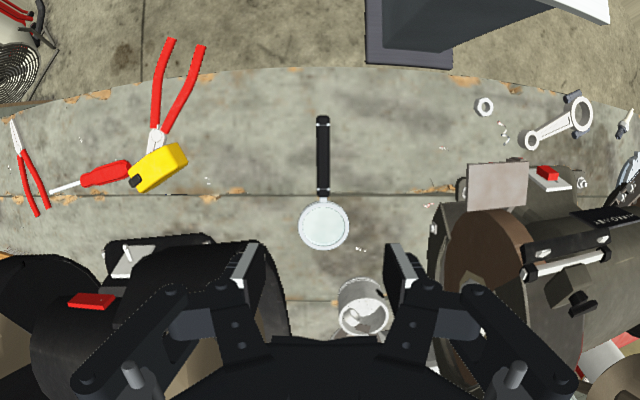

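```bash
python3 - <<'E'
from cell import telemetry, imaging
from h import *
o=telemetry.get_obs(); w=imaging.camera("wrist")
im=w["pixels"];crop(im,240,90,400,290,3,"pics/b.png")
for n,u,v,z in [("ring",324,226,.012),("h0",323,196,.022),("h1",323,117,.022)]: print(n,at_z(w,u,v,z,o))
E
```

```text
ring [ 0.50003256 -0.33890644  0.012     ]
h0 [ 0.45678946 -0.34013612  0.022     ]
h1 [ 0.36156595 -0.34014027  0.022     ]
```

View pics/b.png

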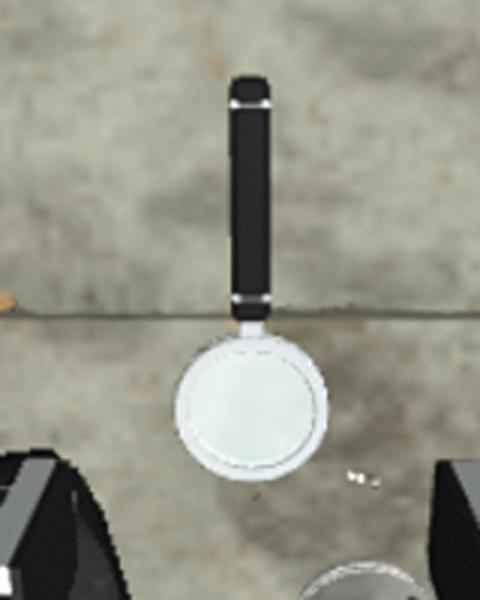

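Emit:
apply_moves --deltas '[[[0.1,0,-0.015],[0,0,0],0.4],[[0.1,0,0],[0,0,0],0.4],[[0.1,0,0],[0,0,0],0.4],[[0.1,0,0],[0,0,0],0.4],[[0.1,0,0],[0,0,0],0.4],[[0.08,0,0],[0,0,0],0.4],[[0.02,0,0],[0,0,0],0.4],[[0,0,0],[0,0,0],0.4],[[0,0,0],[0,0,0],0.4],[[0,0,0],[0,0,0],0.4]]'

```text
time_s: 21.65
tool_pos: [0.4208, -0.3398, 0.0618]
eef_rot: [-35.1, 89.8, -35.1]
wrist_force: [0.2, 0.4, 0.8]
width: 0.601
```

```bash
python3 look.py 20 wrist top
```

```text
[ 0.4208 -0.3398  0.0618] 21.65 [ 0.   0.1 -0.1  0.3  0.  -0.1  0. ] [ 3.410e+01  4.850e+01 -1.000e-01  1.119e+02  3.000e-01  1.950e+01
  1.237e+02] [0.2 0.4 0.8] 0.6010556064402902
[[ 0.002  0.     1.   ]
 [-0.002  1.    -0.   ]
 [-1.    -0.002  0.002]]
```

View pics/wrist20.png

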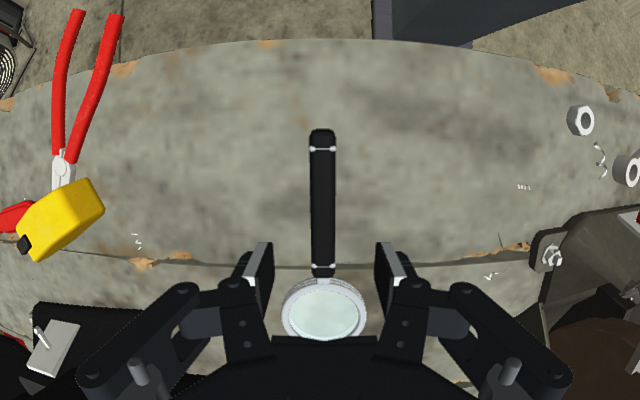

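View pics/top20.png

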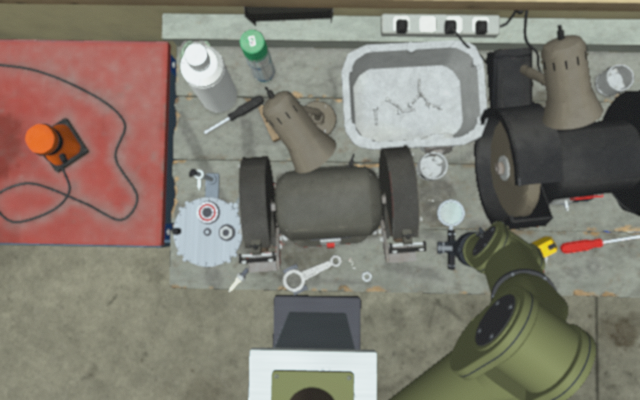

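Emit:
apply_moves --deltas '[[[0.06,0,0],[0,0,0],0.4],[[0.06,0,0],[0,0,0],0.4],[[0.04,0,0],[0,0,0],0.4],[[0.03,0,0],[0,0,0],0.4],[[0,0,0],[0,0,0],0.4],[[0,0,0],[0,0,0],0.4],[[0,0,0],[0,0,0],0.4],[[0,0,0],[0,0,0],0.4],[[0,0,0],[0,0,0],0.4],[[0,0,0],[0,0,0],0.4]]'

```text
time_s: 22.75
tool_pos: [0.42, -0.3391, 0.0035]
eef_rot: [-23.8, 90.0, -23.8]
wrist_force: [-0.1, -0.5, -0.3]
width: 0.601
```

Emit:
apply_moves --deltas '[[[0,0,0],[0,0,0],1],[[0,0,0],[0,0,0],1],[[0,0,0],[0,0,0],1],[[0,0,0],[0,0,0],1],[[0,0,0],[0,0,0],1],[[0,0,0],[0,0,0],1],[[0,0,0],[0,0,0],1],[[0,0,0],[0,0,0],1],[[0,0,0],[0,0,0],1],[[0,0,0],[0,0,0],1]]' --squeeze 50

```text
time_s: 23.75
tool_pos: [0.4199, -0.3393, 0.0035]
eef_rot: [-49.8, 90.0, -49.9]
wrist_force: [-1.0, -0.3, 5.4]
width: 0.174
```

```bash
python3 look.py 21 wrist
```

```text
[ 0.4199 -0.3393  0.0035] 23.75 [ 0.   0.  -0.1 -0.   0.   0.   0. ] [ 3.410e+01  5.470e+01 -1.000e-01  1.122e+02  4.000e-01  1.310e+01
  1.236e+02] [-1.  -0.3  5.4] 0.17401491493776208
[[ 0.  0.  1.]
 [-0.  1. -0.]
 [-1. -0.  0.]]
```

View pics/wrist21.png

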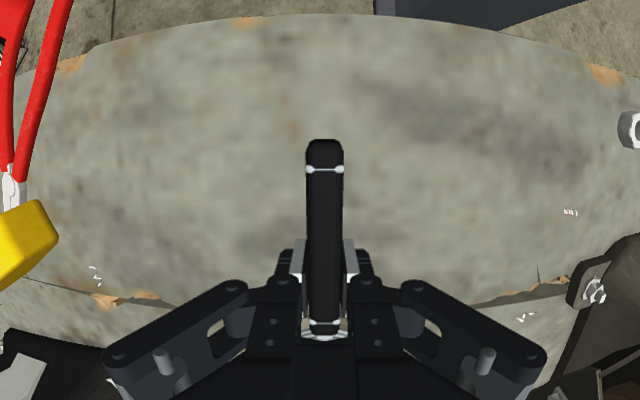

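Emit:
apply_moves --deltas '[[[-0.03,0,0],[0,0,0],1],[[-0.05,0,0],[0,0,0],1],[[-0.08,0,0],[0,0,0],1],[[-0.1,0,0],[0,0,0],1],[[-0.1,0,0],[0,0,0],1],[[-0.1,0,0],[0,0,0],1],[[-0.08,0,0],[0,0,0],1],[[-0.05,0,0],[0,0,0],1],[[-0.01,0,0],[0,0,0],1],[[0,0,0],[0,0,0],1]]'

```text
time_s: 24.8
tool_pos: [0.4199, -0.3389, 0.1839]
eef_rot: [-23.8, 90.0, -23.8]
wrist_force: [-0.2, 0.7, -1.9]
width: 0.173
```

```bash
python3 look.py 22 wrist top side
```

```text
[ 0.4199 -0.3389  0.1839] 24.8 [-0.   1.8 -0.1  0.9  0.  -0.6  0. ] [ 34.   36.8   0.  107.8  -0.   35.4 124. ] [-0.2  0.7 -1.9] 0.17319252652894285
[[ 0.001  0.     1.   ]
 [-0.     1.    -0.   ]
 [-1.    -0.     0.001]]
```

View pics/wrist22.png

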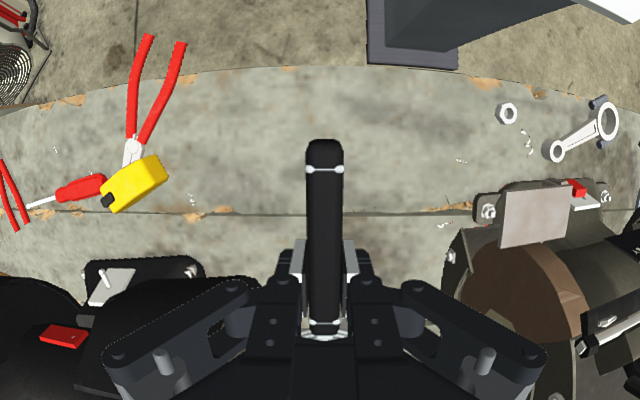

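View pics/side22.png

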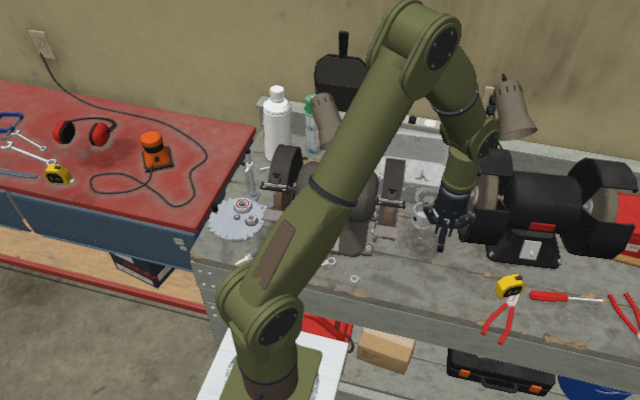

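Emit:
apply_moves --deltas '[[[-0.06,0,0],[0,0,0],1],[[-0.1,0,0],[0,0,0],1],[[-0.12,0,0],[0,0,0],1],[[-0.12,0,0],[0,0,0],1],[[-0.12,0,0],[0,0,0],1],[[-0.12,0,0],[0,0,0],1],[[-0.12,0,0],[0,0,0],1],[[-0.1,0,0],[0,0,0],1],[[-0.05,0,0],[0,0,0],1],[[0,0,0],[0,0,0],1]]'

```text
time_s: 25.95
tool_pos: [0.4206, -0.3395, 0.4574]
eef_rot: [-33.7, 89.8, -33.7]
wrist_force: [-0.1, -0.9, -1.1]
width: 0.176
```

```bash
python3 look.py 23
```

```text
[ 0.4206 -0.3395  0.4574] 25.95 [ 0.2  1.7 -0.2  4.4 -0.1 -2.  -0. ] [ 33.2  21.1   1.3  82.7  -0.5  76.1 124.5] [-0.1 -0.9 -1.1] 0.17609164342769437
[[ 0.002  0.     1.   ]
 [-0.002  1.    -0.   ]
 [-1.    -0.002  0.002]]
```

Emit:
apply_moves --deltas '[[[0,0.05,0.014],[0,0,0],1],[[0,0.1,0.014],[0,0,0],1],[[0,0.12,0.014],[0,0,0],1],[[0,0.12,0.014],[0,0,0],1],[[0,0.12,0.014],[0,0,0],1],[[0,0.12,0.014],[0,0,0],1],[[0,0.12,0.014],[0,0,0],1],[[0,0.12,0.014],[0,0,0],1],[[0,0.12,0.014],[0,0,0],1],[[0,0.12,0.014],[0,0,0],1]]'

```text
time_s: 26.95
tool_pos: [0.4605, -0.0034, 0.4543]
eef_rot: [176.2, 89.8, 176.3]
wrist_force: [1.1, -0.1, -0.9]
width: 0.176
```

Emit:
apply_moves --deltas '[[[0,0.12,-0.014],[0,0,0],1],[[0,0.12,-0.014],[0,0,0],1],[[0,0.12,-0.014],[0,0,0],1],[[0,0.12,-0.014],[0,0,0],1],[[0,0.12,-0.014],[0,0,0],1],[[0,0.12,-0.014],[0,0,0],1],[[0,0.1,-0.014],[0,0,0],1],[[0,0.06,-0.014],[0,0,0],1],[[0,0.02,-0.014],[0,0,0],1],[[0,0,-0.014],[0,0,0],1]]'

```text
time_s: 27.95
tool_pos: [0.4186, 0.2644, 0.4548]
eef_rot: [-150.8, 89.8, -150.6]
wrist_force: [-0.4, -0.6, -1.5]
width: 0.176
```

```bash
python3 look.py 24 wrist
```

```text
[0.4186 0.2644 0.4548] 27.95 [ 0.1 -4.6  0.9  5.4 -0.2 -1.4 -1.9] [-26.7  17.4 -15.6  89.1   4.8  74.3  47.1] [-0.4 -0.6 -1.5] 0.1762781153083964
[[-0.003 -0.002  1.   ]
 [-0.002  1.     0.002]
 [-1.    -0.002 -0.003]]
```

View pics/wrist24.png

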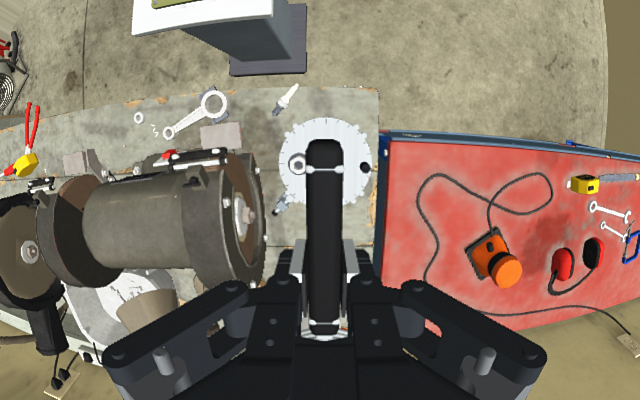

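Emit:
apply_moves --deltas '[[[0.03,0,-0.026],[0,0,0],1],[[0.08,0,0],[0,0,0],1],[[0.11,0,0],[0,0,0],1],[[0.12,0,0],[0,0,0],1],[[0.12,0,0],[0,0,0],1],[[0.12,0,0],[0,0,0],1],[[0.1,0,0],[0,0,0],1],[[0.06,0,0],[0,0,0],1],[[0.03,0,0],[0,0,0],1],[[0,0,0],[0,0,0],1]]'

```text
time_s: 29.0
tool_pos: [0.412, 0.2625, 0.2246]
eef_rot: [-129.4, 89.9, -129.5]
wrist_force: [0.4, 0.0, -1.4]
width: 0.172
```

Emit:
apply_moves --deltas '[[[0,0,0],[0,0,0],1],[[0,0,0],[0,0,0],1],[[0,0,0],[0,0,0],1],[[0,0,0],[0,0,0],1],[[0,0,0],[0,0,0],1],[[0,0,0],[0,0,0],1],[[0,0,0],[0,0,0],1],[[0,0,0],[0,0,0],1],[[0,0,0],[0,0,0],1],[[0,0,0],[0,0,0],1]]'

```text
time_s: 30.0
tool_pos: [0.4122, 0.264, 0.2253]
eef_rot: [133.4, 90.0, 133.4]
wrist_force: [0.4, -0.1, -1.5]
width: 0.17
```

```bash
python3 look.py 25 wrist top side; python3 - <<'E'
from h import *
t=cv2.imread("pics/top25.png");crop(t,140,140,260,290,5,"pics/b.png")
t=cv2.imread("pics/side25.png");crop(t,200,130,320,250,5,"pics/a.png")
E
```

```text
[0.4122 0.264  0.2253] 30.0 [ 0.  -0.  -0.1  0.   0.1  0.   0.1] [-29.2  30.3 -13.6 112.9  11.   38.   40.3] [ 0.4 -0.1 -1.5] 0.16995721341506892
[[-0.  0.  1.]
 [ 0.  1. -0.]
 [-1.  0. -0.]]
```

View pics/b.png

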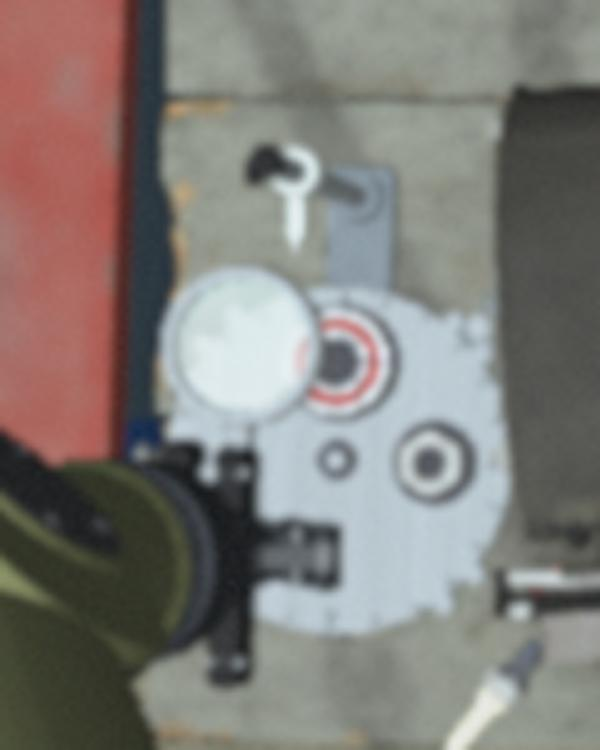

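View pics/a.png

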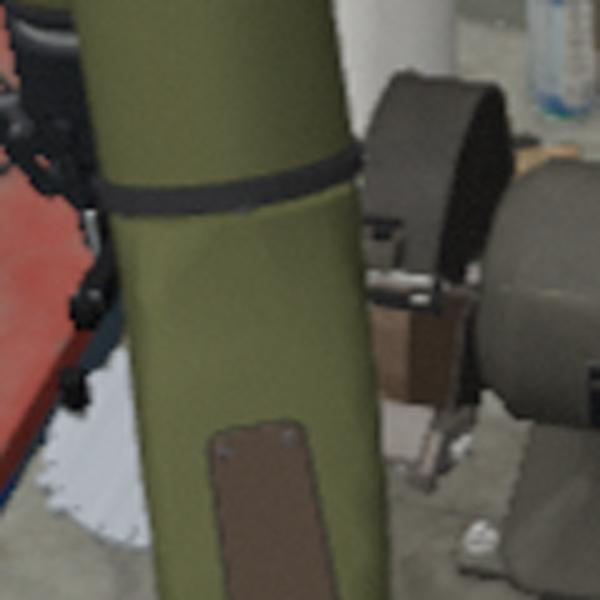

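View pics/wrist25.png

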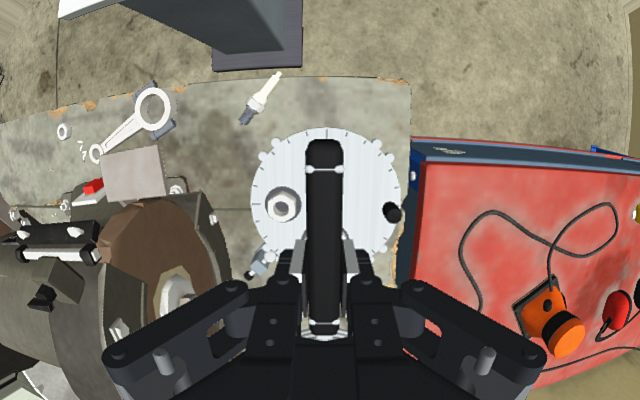

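```bash
python3 - <<'E'
from cell import telemetry, imaging
from h import *
c=imaging.camera("top")
print(at_z(c,188,209,.234), at_z(c,140+337/5,140+361/5,.053))
print(proj(c,[.4905,.265,.145]), at_z(c,199.2,189.6,.1415))
E
```

```text
[0.49199747 0.26410215 0.234     ] [0.48912711 0.26448177 0.053     ]
[197.98217767 210.73065402] [0.53865978 0.26455198 0.1415    ]
```

Emit:
apply_moves --deltas '[[[0.02,0,-0.005],[0,0,0],1],[[0.05,0,0],[0,0,0],1],[[0.06,0,0],[0,0,0],1],[[0.06,0,0],[0,0,0],1],[[0.05,0,0],[0,0,0],1],[[0.03,0,0],[0,0,0],1],[[0.02,0,0],[0,0,0],1],[[0,0,0],[0,0,0],1],[[0,0,0],[0,0,0],1],[[0,0,0],[0,0,0],1]]'

```text
time_s: 31.2
tool_pos: [0.4112, 0.2643, 0.1389]
eef_rot: [40.2, 89.9, 40.2]
wrist_force: [0.0, -0.5, -2.1]
width: 0.17
```

Emit:
apply_moves --deltas '[[[0,0,0],[0,0,0],1],[[0,0,0],[0,0,0],1],[[0,0,0],[0,0,0],1],[[0,0,0],[0,0,0],1],[[0,0,0],[0,0,0],1],[[0,0,0],[0,0,0],1],[[0,0,0],[0,0,0],1],[[0,0,0],[0,0,0],1],[[0,0,0],[0,0,0],1],[[0,0,0],[0,0,0],1]]'

```text
time_s: 32.2
tool_pos: [0.4107, 0.264, 0.1383]
eef_rot: [116.2, 90.0, 116.1]
wrist_force: [-0.3, -0.6, -1.6]
width: 0.171
```

```bash
python3 look.py 26 wrist top side; python3 - <<'E'
from h import *
t=cv2.imread("pics/top26.png");crop(t,140,140,260,290,5,"pics/b.png")
t=cv2.imread("pics/side26.png");crop(t,200,130,320,250,5,"pics/a.png")
E
```

```text
[0.4107 0.264  0.1383] 32.2 [ 0.  -0.1  0.   0.  -0.   0.   0. ] [-31.9  38.5  -9.9 118.   14.8  24.7  36.7] [-0.3 -0.6 -1.6] 0.17127542993690967
[[-0.  0.  1.]
 [ 0.  1. -0.]
 [-1.  0. -0.]]
```

View pics/b.png

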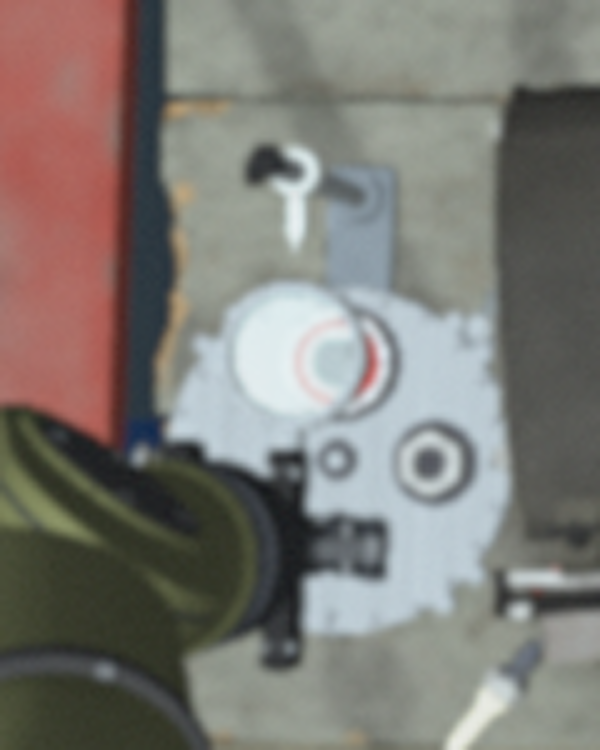

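View pics/a.png

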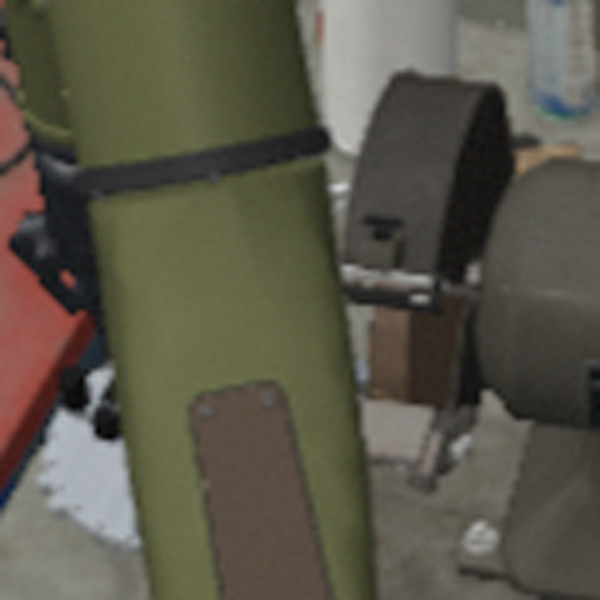

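View pics/wrist26.png

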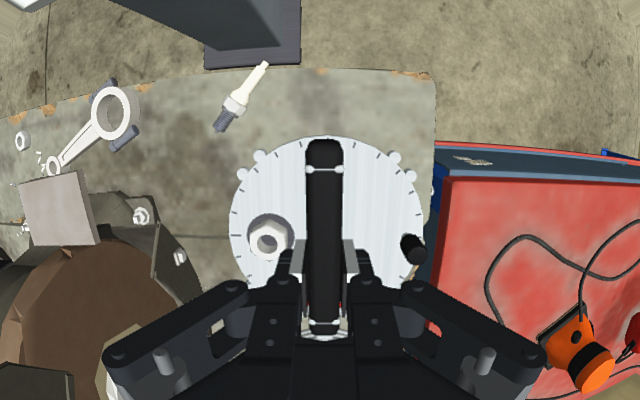

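```bash
python3 - <<'E'
from cell import env
print(env.hand_in())
E
```

```text
the job is handed in; nothing more can be done
None
```

I turned the table to its second detent, let go of the knob, and handed the job in with the loupe held still and level over the bearing. No verdict came back, so this rests on my own measurements.

- **Table:** my first turn stopped about 5° short, with the detent ball up on a bump. I gripped the knob again, pushed further and released it. The ball then sat between its bumps and the bearing was within about 1° of the post direction.
- **Loupe in plan:** the lens centre is at about (0.490–0.491, 0.264). The bearing is at about (0.4905, 0.265), where the top and wrist cameras differed by about 3 mm in x. The two agree within about 2 mm, against the 12 mm allowed.
- **Lens height:** by tool position the lens is at about 0.142 m. The pointer tip measures 0.140–0.143 m in the wrist and top views. The first estimate from the top and side cameras alone was 0.146 m, so the error should be under 5 mm of the 8 mm allowed.
- **Clearance and grip:** in the last top view the ring is about 15 mm clear of the pointer tip, as specified, and the pointer has not visibly moved. The loupe sits in the gripper as it did when first gripped, with no sign of tilt or slip. The piston was not touched. The clock read 32 s of the 70 s allowed.

One check failed: the arm hid the pointer and lens from the side camera in the final pose, so I could not confirm the height from that view.

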